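# Close a grease trap: draw its gasketed cover down evenly with four wing screws, crosswise

### The arm

A 6-joint arm with a two-finger parallel gripper is mounted at the origin on a cart in front of the work surface, level with it; the furniture and walls round the work are solid. World frame = base frame: x ahead of the robot, y to its left, z up, the work surface at z = 0. Lengths are in mm, angles in rad, forces in N, time in s.
With the tool pointing down it reaches from about 375 to 900 mm from the base axis. Payload 3.1 kg.
Tool frame: the origin (TCP) lies at the very end of the fingers, on their centre line; the grasp point (between the pads) lies 19 mm behind it; z points along the fingers, y is the line along which they close (so a half turn about z gives the same grasp; the last joint's range is limited). The gripper opens to 87 mm and grips with 3 to 60 N. Pads are 19 mm wide; open, the fingers measure 117 mm over their backs; the gripper's body (75 mm by 190 mm) begins 51 mm behind the grasp point.
Start: joints at [1.111, 0.527, 1.433, -0, 1.181, -0.178], TCP at [173.762, 600.336, 184.148] pointing down, gripper open.
Joint ranges: [-3.08, 3.08], [-0.75, 2.2], [0.22, 2.44], [-1.43, 4.57], [0, 2.65], [-2.85, 2.85]. Speed limits (rad/s): [2.79, 2.79, 3.14, 3.14, 3.14, 3.14].

### API

Orientations are given as [roll, pitch, yaw] about the fixed x, y, z axes, in that order (R = Rz(yaw) Ry(pitch) Rx(roll)).
In Python, from plant import arm gives the robot as it stands.
- The arm moves only by the shell command python3 -m pendant 'ROWS' [FORCE]. ROWS is a JSON object whose one key "commands" holds a list of rows, each a list of 7 numbers: the turn, a rotation vector about the tool's x, y, z in units of 8 degrees (1.0 is 8 degrees), then the shift along the tool's x, y, z in units of 50 mm (1.0 is 50 mm), then the closure, from 0 (fully open) to 1 (shut). In form: {"commands": [[rx, ry, rz, tx, ty, tz, gripper], ...]}. A call has exactly 10 rows; each row is the pose to reach, as a shift and turn from the pose commanded when the call began, along the tool's axes at that moment; what a row does not reach only later rows make up. A row lasts 1/10 s, in which the tool goes at most 50 mm and 8.59 degrees, less where a joint would pass 70% of its speed; a pose out of reach is approached as far as the arm can. A call with a gripper value outside its range is refused whole. The fingers move at their own pace and stop on an object; FORCE is the grip in N (left out, the last holds). Time passes only in rows, so rows that repeat a pose let the fingers close, or fill a call up. It gives the time, the measured TCP pose, the force, the opening and the grip force at its end, in the units of the state.
- arm.get_state(): the state, without advancing time (a new reading comes with each control period).
- arm.read_camera(name): name is "scene" or "side" or "wrist"; returns the picture (420x560x3 uint8, red, green, blue); there is no depth.
- arm.camera_info(name): a dict with "mtx" (3x3 intrinsics, pixels), "xyz" and "rotation" of the camera in the world. Camera axes: x right, y up, looking along -z (the intrinsics and any distortion apply to the point x, -y, -z); pixel columns grow to the right and rows downward; lengths in mm; the calibration is good to about 2 mm. A picture is of the moment at which its call begins: read the wrist's pose just before it. camera_info takes no time and is no camera call; for the wrist camera it gives the pose at the moment of the call.
- arm.job_done(): hands the job in; it is judged then, once.
The state is a dict: "time_s": time; "joint_pos": joint angles; "joint_vel": joint speeds; "joint_efforts": joint torques, N m; "tcp_pos": TCP position; "tool_rot": TCP orientation; "contact_force": force on the tool from outside, world axes, zero at the start; "wrist_torque": the same for the moment, N m; "width": finger opening in mm; "finger_force": force on a finger pad.
Only numpy, scipy, OpenCV 4.12 (cv2) and the standard library are available. Lean on these libraries where they do the work, as an engineer would, in place of code of your own. Each camera call takes 0.05 s, during which the arm holds its last target. There are 200 camera calls.

### The job

The emptied grease trap has its cover back on with the four wing screws loose: close it. Go round crosswise, an opposite pair first, drawing each screw down only part of the way, then go round again until every screw is firmly home by feel, so that the cover goes down without cocking and seats flat on its gasket. Do not overtighten any screw, and leave the things lying around it alone.

Things in the scene. Friction and masses are not known exactly. Their poses are not given: they have to be found in the camera images.
- trap: Small under-sink grease trap standing on the worktop; it does not shift. Brushed-steel box 138 x 210 x 110 mm (x, y, z) with a short grey pipe stub on each narrow end. Origin: centre of its underside, on the worktop; y along its length, z up.
- flange (a point): Middle of the box's flange plane, 110 mm above the trap's origin (trap's axes). On the flange lies a black rubber gasket: springy over about the first 1.1 mm of squeeze, then solid. Its thickness (4 mm when solid) differs from one to the next by up to 0.45 mm either way, so where a screw meets the cover and where its corner is solid must be felt.
- cover: Flat steel cover, 138 x 210 x 4 mm, resting level on the gasket, with a low black vent cap (26 mm wide, 12 mm high) in the middle. Origin: centre of its underside, about 115 mm above the worktop; z its normal. It must not lean over 0.0065 rad: one screw alone squeezing its corner half way leans it about 0.0035, all the way about 0.0075.
- screw_1: Wing screw, near-left corner, diagonally across from screw_3; axis at (-48, +84) mm in the trap's frame. Origin: on the axis, underside of its 32 mm flange, at first 0.1 to 1.1 mm above the cover. x axis along the wings, an upright flat bar 46 mm long, 11 mm thick, 12 to 32 mm above the origin: grip across the 11 mm, firmly (90 N or more, or it slips).
- screw_2: Wing screw, far-left corner, diagonally across from screw_4; axis at (+48, +84) mm in the trap's frame. Origin: on the axis, underside of its 32 mm flange, at first 0.1 to 1.1 mm above the cover. x axis along the wings, an upright flat bar 46 mm long, 11 mm thick, 12 to 32 mm above the origin: grip across the 11 mm, firmly (90 N or more, or it slips).
- screw_3: Wing screw, far-right corner, diagonally across from screw_1; axis at (+48, -84) mm in the trap's frame. Origin: on the axis, underside of its 32 mm flange, at first 0.1 to 1.1 mm above the cover. x axis along the wings, an upright flat bar 46 mm long, 11 mm thick, 12 to 32 mm above the origin: grip across the 11 mm, firmly (90 N or more, or it slips).
- screw_4: Wing screw, near-right corner, diagonally across from screw_2; axis at (-48, -84) mm in the trap's frame. Origin: on the axis, underside of its 32 mm flange, at first 0.1 to 1.1 mm above the cover. x axis along the wings, an upright flat bar 46 mm long, 11 mm thick, 12 to 32 mm above the origin: grip across the 11 mm, firmly (90 N or more, or it slips).
- screw_1_turn (a joint): Turn of screw_1, rad: 0 to 0.08 at the start, grows clockwise seen from above (tightening), stays where left, at most 4; sinks 10 mm a turn (1.6 mm per rad). It meets the resting cover at 0.14 to 0.70 and, the cover level, its corner is solid about 0.7 rad later (alike for all four). Where other screws have already drawn the cover down, it meets it later.
- screw_2_turn (a joint): Turn of screw_2, rad: 0 to 0.08 at the start, grows clockwise seen from above (tightening), stays where left, at most 4; sinks 10 mm a turn (1.6 mm per rad). Torque at the wings: under 0.05 N m while loose, rising to 0.2 or 0.3 as the gasket is squeezed, then steep once the corner is solid (0.25 to 0.35 more in each 0.1 rad); the same for all four.
- screw_3_turn (a joint): Turn of screw_3, rad: 0 to 0.08 at the start, grows clockwise seen from above (tightening), stays where left, at most 4; sinks 10 mm a turn (1.6 mm per rad). Torque per clamping force is about 0.0125 N m per N. Home and tight is 25 to 65 N; aim at 0.5 to 0.6 N m (45 N). More than 65 N is overtight. The same for all four.
- screw_4_turn (a joint): Turn of screw_4, rad: 0 to 0.08 at the start, grows clockwise seen from above (tightening), stays where left, at most 4; sinks 10 mm a turn (1.6 mm per rad). The pair driven home first sheds up to 15 N when the other pair follows: take it to the upper end, or check it again. Bring all four down before driving any home.
- scrub_pad: Green nylon scrub pad, 44 x 58 x 18 mm, flat on the worktop behind the trap; origin centre of its underside. Bystander.
- nail_brush: Small green brush, 30 x 85 x 22 mm, on the worktop to the right of the trap; origin centre of its underside. Bystander.
- sink_strainer: Steel sink strainer with a knob, 80 mm across, 20 mm high, behind the trap; origin centre of its underside. Bystander.
- mug_grey: Mug, 82 mm across, 100 mm high, behind the trap on the right; origin centre of its underside. Bystander.

How it is judged (in metres and radians):
On the way:
1. first round, crosswise: two diagonally opposite screws have taken hold of the cover (over 2.5 N each) while the other two bear on it with less than 1.5 N (((contact force between each of screw_1, screw_3 and cover above 2.5 N and contact force between each of screw_2, screw_4 and cover below 1.5 N) or (contact force between each of screw_2, screw_4 and cover above 2.5 N and contact force between each of screw_1, screw_3 and cover below 1.5 N))), for 0.1 s.
At the end, for the whole second after the job is handed in: All four screws are home and tight, each clamping the cover with 25 to 65 N, and the cover is flat on the solid gasket (leaning less than 0.003 rad) (contact force between screw_1 and cover between 25 and 65 N and contact force between screw_2 and cover between 25 and 65 N and contact force between screw_3 and cover between 25 and 65 N and contact force between screw_4 and cover between 25 and 65 N and angle between cover's own z axis and vertical below 0.003 rad); the robot touches nothing.
It fails at once if a screw overtightened (clamping force over 65 N) (contact force between any of screw_1, screw_2, screw_3, screw_4 and cover above 65 N).
It fails at once if not crosswise: two neighbouring screws bear on the cover (over 2.5 N each) before either of the other two has been run down at all (turn still under 0.11 rad) ((contact force between each of screw_1, screw_2 and cover above 2.5 N and value of joint each of screw_3_turn, screw_4_turn below 0.11 rad) or (contact force between each of screw_2, screw_3 and cover above 2.5 N and value of joint each of screw_4_turn, screw_1_turn below 0.11 rad) or (contact force between each of screw_3, screw_4 and cover above 2.5 N and value of joint each of screw_1_turn, screw_2_turn below 0.11 rad) or (contact force between each of screw_4, screw_1 and cover above 2.5 N and value of joint each of screw_2_turn, screw_3_turn below 0.11 rad)).
It fails at once if a screw driven home (clamping over 30 N) while another has not been run down at all (its turn still under 0.11 rad) (contact force between any of screw_1, screw_2, screw_3, screw_4 and cover above 30 N and value of joint any of screw_1_turn, screw_2_turn, screw_3_turn, screw_4_turn below 0.11 rad).
It fails at once if the cover cocked: leaning by more than 0.0065 rad (angle between cover's own z axis and vertical above 0.0065 rad).
It fails at once if the scrub pad, brush, strainer or mug moved by more than 30 mm (distance of any of scrub_pad, nail_brush, sink_strainer, mug_grey from where it was at the start of the episode above 0.03 m).
It also fails if it takes over 72 s, if anything falls off the work surface, if the arm or the gripper's body presses on something with over 40 N, if the wrist force passes 120 N, or if a joint passes its speed limit or range.

## Working session

There is one attempt and no reset: what is moved stays moved. The work goes in short steps, Python scripts to look and compute and a shell command to move; the robot and the scene stay as the last step left them, time stands still between calls to the robot, and variables do not carry over. Pictures are saved under pics/ and viewed, at most 10 in all, crops included, and the job is handed in when it is done.

```bash
ls; mkdir -p pics
cat > h.py <<'E'
from plant import arm
import numpy as np, cv2
def snap(n,f):
    i=arm.camera_info(n); im=arm.read_camera(n)
    cv2.imwrite(f'pics/{f}.png',im[:,:,::-1]); return im,i
def ray(i,u,v):
    K=np.array(i['mtx']); d=np.linalg.inv(K)@np.array([u,v,1.]); d=np.array([d[0],-d[1],-d[2]])
    return np.array(i['xyz'],float), np.array(i['rotation'],float)@d
def onz(i,u,v,z):
    o,d=ray(i,u,v); return o+d*(z-o[2])/d[2]
E
python3 - <<'E'
from h import *
s=arm.get_state(); print({k:np.round(v,3) for k,v in s.items()})
a,i=snap('scene','scene0'); b,j=snap('side','side0'); print(i,j,arm.camera_info('wrist'))
c,k=snap('wrist','wrist0')
cv2.imwrite('pics/all0.png',cv2.resize(np.vstack([np.hstack([a,b]),np.hstack([c,c*0])]),(800,600),interpolation=cv2.INTER_AREA)[:,:,::-1])
E
```

```text
pics
{'time_s': np.float64(0.0), 'joint_pos': array([ 1.11 ,  0.528,  1.434, -0.   ,  1.181, -0.178]), 'joint_vel': array([ 0.   , -0.   , -0.   ,  0.003, -0.   ,  0.002]), 'joint_efforts': array([  0.   , -44.005, -17.658,   0.063,   0.058,  -0.   ]), 'tcp_pos': array([173.415, 599.615, 183.173]), 'tool_rot': array([-3.139, -0.   ,  2.86 ]), 'contact_force': array([ 0.697,  0.694, -0.116]), 'wrist_torque': array([ 0.048, -0.038,  0.028]), 'finger_force': np.float64(0.0), 'width': np.float64(87.105)}
{'mtx': array([[404.23945197,   0.        , 277.95905385],
       [  0.        , 404.23945197, 206.53694936],
       [  0.        ,   0.        ,   1.        ]]), 'xyz': array([-112.30859735, -385.32098295,  601.68180709]), 'rotation': array([ 0.98493777,  0.01166463, -1.12286871])} {'mtx': array([[407.84035577,   0.        , 285.81656247],
       [  0.        , 407.84035577, 214.79036712],
       [  0.        ,   0.        ,   1.        ]]), 'xyz': array([528.53059732, 728.27258339, 501.15636385]), 'rotation': array([ 1.09712282,  0.01365641, -3.06761583])} {'mtx': array([[369.83651758,   0.        , 276.60256945],
       [  0.        , 369.83651758, 207.77839564],
       [  0.        ,   0.        ,   1.        ]]), 'xyz': array([ 93.76530839, 624.30362311, 383.66473606]), 'rotation': array([-0.30554081,  0.00232099,  1.28955874])}
```

View pics/all0.png

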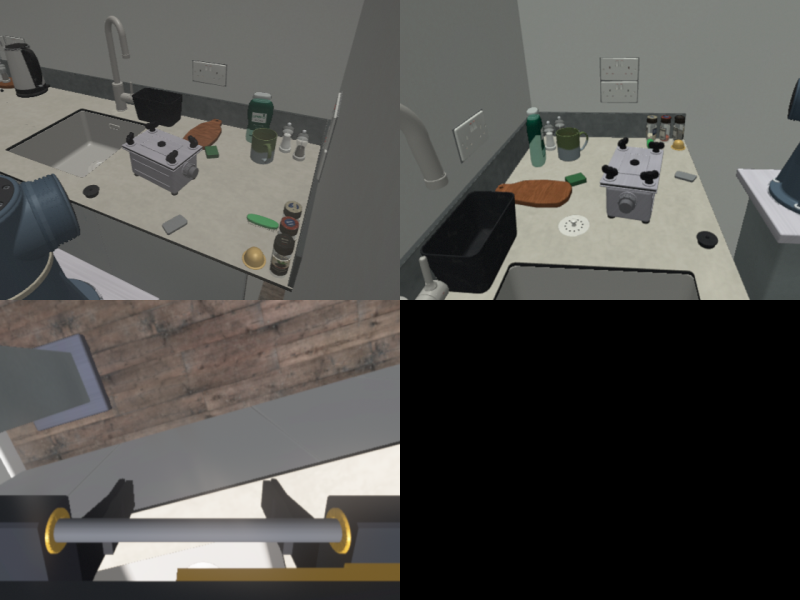

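The scene view (top-left) shows the trap at about (165,155) in the half-size picture, and the side view has it at about (632,180). I'll enlarge both crops.

```bash
sed -i 's/^def ray/from scipy.spatial.transform import Rotation as Ro\ndef ray/; s/np.array(i\[.rotation.\],float)@d/Ro.from_euler("xyz",i["rotation"]).as_matrix()@d/' h.py
python3 - <<'E'
import cv2,numpy as np
a=cv2.imread('pics/scene0.png')[160:280,160:300];b=cv2.imread('pics/side0.png')[190:320,270:390]
a=cv2.resize(a,None,fx=4,fy=4,interpolation=2)[:480,:];b=cv2.resize(b,None,fx=4,fy=4,interpolation=2)[:480]
cv2.imwrite('pics/c0.png',np.hstack([a,b])[:, :800] if 0 else cv2.resize(np.hstack([a,b]),(800,369)))
E
```

```text
(no output)
```

View pics/c0.png

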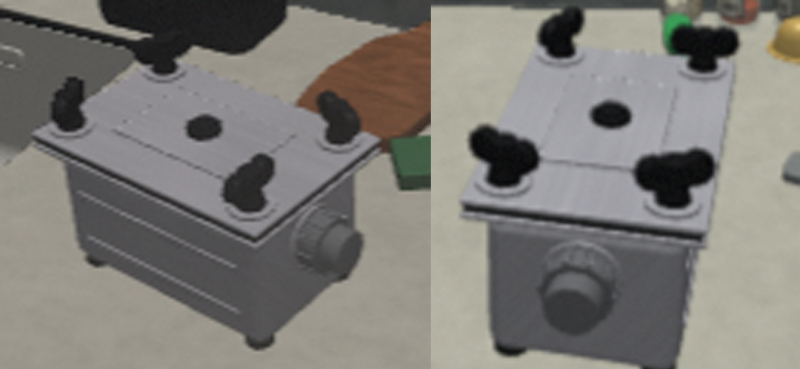

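```bash
cat >> h.py <<'E'
def tri(i,p,j,q):
    o,d=ray(i,*p);r,e=ray(j,*q)
    t,*_=np.linalg.lstsq(np.c_[d,-e],r-o,rcond=None); A=o+t[0]*d;B=r+t[1]*e
    return (A+B)/2,np.linalg.norm(A-B)
E
python3 - <<'E'
from h import *
i=arm.camera_info('scene');j=arm.camera_info('side');k=3.077
L=lambda x,y:(160+x/k,160+y/k); R=lambda x,y:(270+(x-431)/k,190+y/k)
# scene: far-left(162,70) near-left(70,127) far-right(340,142) near-right(250,207)
for n,p,q in [('cap',(204,127),(611,115)),('s2',(163,72),(502,183)),('s1',(70,127),(672,201)),('s3',(340,142),(561,57)),('s4',(250,208),(705,69))]:
    print(n,*[np.round(x,1) for x in tri(i,L(*p),j,R(*q))],onz(i,*L(*p),119).round(1),onz(j,*R(*q),119).round(1))
E
```

```text
cap [503.6  42.6 124.4] 2.2 [512.3  47.7 119. ] [502.5  34.3 119. ]
s2 [566.2 118.  119. ] 0.0 [566.1 117.9 119. ] [566.2 118.  119. ]
s1 [470.6 134.2 120.3] 0.3 [472.  135.6 119. ] [470.5 131.9 119. ]
s3 [535.6 -49.4 118.2] 1.4 [535.6 -49.9 119. ] [535.2 -46.5 119. ]
s4 [439.1 -32.1 120. ] 1.6 [441.3 -31.3 119. ] [438.4 -32.8 119. ]
```

The rays agree: the five points triangulate to z≈119–124 and the corner spacing is about 169 mm against 168. The trap centre is at about (503,43) with yaw about −0.19. Next I'll bring the wrist camera over it.

```bash
cat >> h.py <<'E'
def plan(x,y,z,yaw,grip=0):
    s=arm.get_state(); p=np.array(s['tcp_pos']); R=Ro.from_euler('xyz',s['tool_rot'])
    T=Ro.from_euler('xyz',[np.pi,0,yaw]); rv=(R.inv()*T).as_rotvec(degrees=True)/8
    print('row',np.round(np.r_[rv,R.inv().apply(np.array([x,y,z])-p)/50],3).tolist(),'t',s['time_s'])
def st(z0=0):
    s=arm.get_state(); print('t',s['time_s'],np.round(s['tcp_pos'],2),np.round(s['tool_rot'],4),'F',np.round(s['contact_force'],1),'T',np.round(s['wrist_torque'],3),'w',round(float(s['width']),1),round(float(s['finger_force']),1))
E
python3 -c "
from h import *
plan(503,43,260,1.65)"; python3 -m pendant --help | head -20
```

```text
row [-0.012, 0.005, 8.665, -9.427, -8.867, -1.521] t 0.15invalid input: not JSON, or not a number
```

```bash
python3 -m pendant '{"commands":[[0,0,8.67,-9.43,-8.87,-1.52,0],[0,0,8.67,-9.43,-8.87,-1.52,0],[0,0,8.67,-9.43,-8.87,-1.52,0],[0,0,8.67,-9.43,-8.87,-1.52,0],[0,0,8.67,-9.43,-8.87,-1.52,0],[0,0,8.67,-9.43,-8.87,-1.52,0],[0,0,8.67,-9.43,-8.87,-1.52,0],[0,0,8.67,-9.43,-8.87,-1.52,0],[0,0,8.67,-9.43,-8.87,-1.52,0],[0,0,8.67,-9.43,-8.87,-1.52,0]]}' 60; python3 -c "
from h import *
st();plan(503,43,260,1.65)"
```

```text
time_s: 1.15
tcp_pos: [427.1, 171.1, 242.7]
tool_rot: [3.142, -0.0, 1.649]
contact_force: [0.5, -0.4, -0.6]
width: 87.3
finger_force: 0.0
t 1.15 [427.09 171.07 242.7 ] [ 3.1415e+00 -2.0000e-04  1.6489e+00] F [ 0.5 -0.4 -0.6] T [-0.113 -0.04   0.04 ] w 87.3 0.0
row [0.001, -0.001, -0.008, -2.672, 1.314, -0.346] t 1.15
```

```bash
python3 -m pendant '{"commands":[[0,0,0,-2.67,1.31,-0.35,0],[0,0,0,-2.67,1.31,-0.35,0],[0,0,0,-2.67,1.31,-0.35,0],[0,0,0,-2.67,1.31,-0.35,0],[0,0,0,-2.67,1.31,-0.35,0],[0,0,0,-2.67,1.31,-0.35,0],[0,0,0,-2.67,1.31,-0.35,0],[0,0,0,-2.67,1.31,-0.35,0],[0,0,0,-2.67,1.31,-0.35,0],[0,0,0,-2.67,1.31,-0.35,0]]}'; python3 -c "
from h import *
st(); a,i=snap('wrist','w1'); print(i['xyz'],i['rotation']); import pickle; pickle.dump(i,open('w1.pkl','wb'))
s,k=snap('scene','s1'); print((np.abs(s.astype(int)-cv2.imread('pics/scene0.png')[:,:,::-1]).max(2)>60).sum())"
```

```text
time_s: 2.15
tcp_pos: [502.1, 45.6, 260.0]
tool_rot: [-3.142, 0.0, 1.65]
contact_force: [0.6, -0.3, 0.2]
width: 87.3
finger_force: 0.0
t 2.15 [502.11  45.59 259.99] [-3.1415  0.      1.6504] F [ 0.6 -0.3  0.2] T [-0.091  0.019 -0.011] w 87.3 0.0
[495.64441995 129.71448537 460.38960364] [-0.30644132  0.00031915  0.08013989]
6833
```

View pics/w1.png

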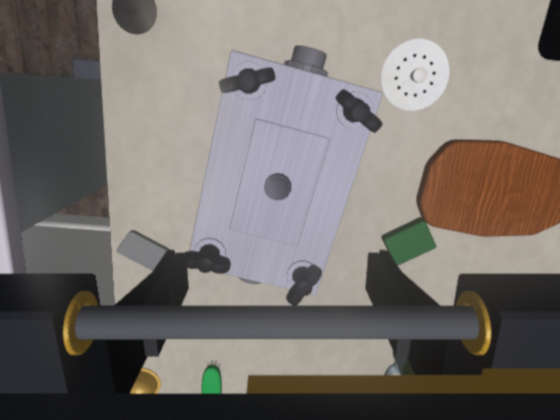

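The wrist view shows all four wing screws: s1 at (247,81), s2 at (359,110), s4 at (207,261), s3 at (304,284), and the vent cap at (278,186). I'll shift the camera toward −y for a second view, so heights can be triangulated and s3/s4 are seen from above.

```bash
python3 -m pendant '{"commands":[[0,0,0,-1.9,0.15,0.2,0],[0,0,0,-1.9,0.15,0.2,0],[0,0,0,-1.9,0.15,0.2,0],[0,0,0,-1.9,0.15,0.2,0],[0,0,0,-1.9,0.15,0.2,0],[0,0,0,-1.9,0.15,0.2,0],[0,0,0,-1.9,0.15,0.2,0],[0,0,0,-1.9,0.15,0.2,0],[0,0,0,-1.9,0.15,0.2,0],[0,0,0,-1.9,0.15,0.2,0]]}' >/dev/null
cat > seg.py <<'E'
from h import *
import pickle
st(); a,i=snap('wrist','w2'); pickle.dump(i,open('w2.pkl','wb')); i1=pickle.load(open('w1.pkl','rb'))
P={'s1':(470.6,134.2,135),'s2':(566,118,135),'s3':(535.6,-49.4,135),'s4':(439,-32,135),'cap':(503,42.6,125)}
def proj(i,p):
    c=Ro.from_euler('xyz',i['rotation']).inv().apply(np.array(p)-i['xyz']); K=i['mtx']
    return (K@np.array([c[0],-c[1],-c[2]])/-c[2])[:2]
for nm,ii in (('w1',i1),('w2',i)):
    im=cv2.imread(f'pics/{nm}.png'); m=((im.max(2)<75)*255).astype(np.uint8)
    n,lab,stt,cen=cv2.connectedComponentsWithStats(m)
    vis=im.copy()
    for k,p in P.items():
        u=proj(ii,p); 
        c=[(np.hypot(*(cen[q]-u)),q) for q in range(1,n) if 80<stt[q,4]<3000]
        d,q=min(c); ys,xs=np.where(lab==q)
        g=np.array([onz(ii,x,y,146 if k!='cap' else 128)[:2] for x,y in zip(xs,ys)],np.float32)
        (cx,cy),(w,h),an=cv2.minAreaRect(g); 
        e,v=np.linalg.eigh(np.cov(g.T)); t=np.degrees(np.arctan2(v[1,1],v[0,1]))
        print(nm,k,'px',cen[q].round(1),'d',round(d,1),'n',stt[q,4],'rect',np.round([cx,cy,w,h,an],1),'pca',g.mean(0).round(1),round(t%180,1))
        vis[lab==q]=(0,0,255)
    if nm=='w2': cv2.imwrite('pics/w2v.png',np.vstack([im[0:300],]) )
    crops=[cv2.resize(im[max(0,int(v)-25):int(v)+35,int(u)-35:int(u)+35],(280,240),interpolation=2) for u,v in [proj(ii,P[k]) for k in ('s1','s2','s3','s4')]]
    np.save(nm+'c.npy',0); cv2.imwrite(f'pics/{nm}c.png',cv2.resize(np.vstack([np.hstack(crops[:2]),np.hstack(crops[2:])]),(560,480)))
E
python3 seg.py; python3 -c "
import cv2,numpy as np
cv2.imwrite('pics/cc.png',cv2.resize(np.hstack([cv2.imread('pics/w1c.png'),cv2.imread('pics/w2c.png')]),(800,343)))"
```

```text
t 3.25 [517.29 -48.88 250.03] [3.1415e+00 1.0000e-04 1.6497e+00] F [-0.2  0.4  0. ] T [-0.062  0.075  0.04 ] w 86.9 0.0
w1 s1 px [251.8  78.9] d 5.9 n 608 rect [475.  137.4  34.8  17.1  30.7] pca [475.  137.2] 17.9
w1 s2 px [357.6 110.7] d 1.3 n 818 rect [563.8 118.4  17.5  43.7  65. ] pca [563.3 119.4] 146.9
w1 s3 px [403.4 227.4] d 115.6 n 159 rect [619.3  20.7  40.3   5.1  30.9] pca [619.5  21.1] 32.6
w1 s4 px [251.8  78.9] d 187.8 n 608 rect [475.  137.4  34.8  17.1  30.7] pca [475.  137.2] 17.9
w1 cap px [357.6 110.7] d 112.1 n 818 rect [567.7 117.8  18.6  46.2  65. ] pca [567.2 118.8] 146.9
w2 s1 px [267.5  70.9] d 131.2 n 214 rect [502.8  46.8  19.6  16.5   8.2] pca [502.6  49.2] 7.6
w2 s2 px [267.5  70.9] d 127.9 n 214 rect [502.8  46.8  19.6  16.5   8.2] pca [502.6  49.2] 7.6
w2 s3 px [300.6 185.7] d 8.4 n 552 rect [537.4 -39.6  32.   20.7  44.9] pca [537.1 -39.7] 57.3
w2 s4 px [169.8 161.7] d 18.1 n 201 rect [428.4 -27.5  11.4  16.6  83.9] pca [426.8 -27.8] 152.2
w2 cap px [267.5  70.9] d 9.8 n 214 rect [502.3  47.5  20.7  17.5   8.2] pca [502.1  50.1] 7.6
```

View pics/cc.png

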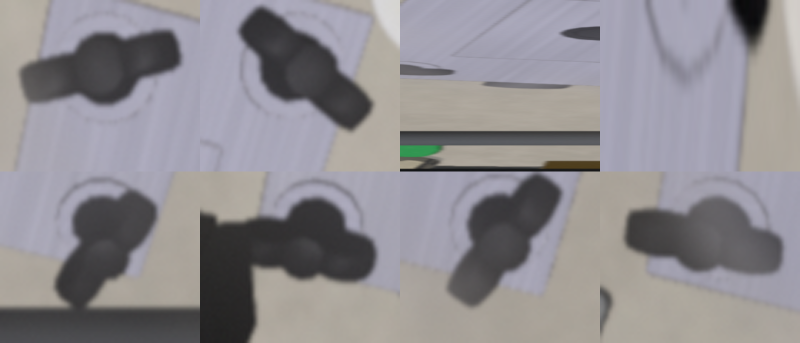

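```bash
cat > fit.py <<'E'
from h import *
import pickle
I={n:pickle.load(open(n+'.pkl','rb')) for n in('w1','w2')}
P={'s1':(470.6,134.2,135),'s2':(566,118,135),'s3':(535.6,-49.4,135),'s4':(439,-32,135)}
def proj(i,p):
    c=Ro.from_euler('xyz',i['rotation']).inv().apply(np.array(p)-i['xyz']); K=i['mtx']
    return (K@np.array([c[0],-c[1],-c[2]])/-c[2])[:2]
k=2.857
H={('w1','s1'):((30,85),(172,50)),('w1','s2'):((58,25),(158,110)),('w1','s3'):((70,118.5),(145,33.5)),('w1','s4'):((58,71.5),(165,83.5)),
('w2','s3'):((67,118.5),(148,18.5)),('w2','s4'):((40,60.5),(170,78.5))}
E={}
for (n,s),t in H.items():
    u=proj(I[n],P[s]); o=np.array([int(u[0])-35,max(0,int(u[1])-25)])
    px=[o+np.array(q)/k for q in t]; E[n,s]=px
    w=[onz(I[n],*q,143)[:2] for q in px]; d=w[1]-w[0]
    im=cv2.imread(f'pics/{n}.png').astype(int)
    m=((im.max(2)<118)&(np.abs(im[...,0]-im[...,2])<25)).astype(np.uint8); z=np.zeros_like(m); a,b=u.astype(int); z[max(0,b-28):b+36,a-32:a+36]=1; m*=z
    nn,lab,sx,c=cv2.connectedComponentsWithStats(m); q=1+np.argmax(sx[1:,4]); ys,xs=np.where(lab==q)
    g=np.array([onz(I[n],x,y,143)[:2] for x,y in zip(xs,ys)],np.float32); r=cv2.minAreaRect(g); ee,v=np.linalg.eigh(np.cov(g.T))
    print(n,s,'mid',(sum(w)/2).round(1),'len',np.linalg.norm(d).round(1),'ang',np.degrees(np.arctan2(d[1],d[0])).round(1)%180,'| mask rect',np.round(r[0]+r[1]+(r[2],),1),'pca',np.degrees(np.arctan2(v[1,1],v[0,1])).round(1)%180)
for s in('s3','s4'):
    for a in(0,1): print(s,a,*[np.round(x,1) for x in tri(I['w1'],E['w1',s][a],I['w2'],E['w2',s][a])])
# rigid fit
B={'s1':(-48,84),'s2':(48,84),'s3':(48,-84),'s4':(-48,-84)}
ks=list(B); A=np.array([B[q] for q in ks],float)
W=np.array([np.mean([onz(I[n],*q,143)[:2] for q in E[n,s]],0) for n,s in(('w1','s1'),('w1','s2'),('w2','s3'),('w2','s4'))])
def kab(A,W):
    a,w=A.mean(0),W.mean(0); th=np.arctan2(*(lambda M:(M[0,1]-M[1,0],M[0,0]+M[1,1]))((A-a).T@(W-w)))
    R=np.array([[np.cos(th),-np.sin(th)],[np.sin(th),np.cos(th)]]); F=(A-a)@R.T+w
    print('yaw',th.round(4),'c',w.round(1),'\n',F.round(1).tolist(),'res',(W-F).round(1).tolist())
kab(A,W)
E
python3 fit.py
```

```text
w1 s1 mid [471.2 135.6] len 41.7 ang 17.6 | mask rect [470.7 135.2  45.   18.6   7.1] pca 17.599999999999994
w1 s2 mid [565.9 119.4] len 38.9 ang 146.7 | mask rect [564.3 118.1  18.8  45.8  64. ] pca 147.0
w1 s3 mid [536.6 -45.8] len 40.5 ang 57.2 | mask rect [537.1 -53.3  66.6  59.1   4.6] pca 87.5
w1 s4 mid [443.4 -29.2] len 35.4 ang 177.5 | mask rect [434.2 -38.   63.1  48.4  14.7] pca 35.400000000000006
w2 s3 mid [536.9 -46.2] len 39.2 ang 57.2 | mask rect [533.6 -45.1  45.6  21.5  65.6] pca 60.4
w2 s4 mid [441.9 -29.4] len 38.2 ang 176.5 | mask rect [441.  -27.2  45.4  21.2   4.6] pca 176.7
s3 0 [525.9 -62.6 143.4] 0.7
s3 1 [548.  -30.3 140. ] 0.1
s4 0 [425.2 -27.1 146.7] 2.7
s4 1 [460.8 -30.9 141.2] 0.2
yaw -0.1738 c [504.   44.9] 
 [[471.2, 135.9], [565.8, 119.3], [536.7, -46.2], [442.2, -29.6]] res [[-0.1, -0.3], [0.1, 0.1], [0.2, 0.0], [-0.3, 0.2]]
```

The fit is good: residuals ≤0.3 mm, wing tops triangulated at z≈142±3, wing length about 45.5 mm. The axes are s1 (471.2,135.9) at 17.6°, s2 (565.8,119.3) at 147°, s3 (536.7,−46.2) at 57.3° and s4 (442.2,−29.6) at 176.6°. I'll start with s3.

```bash
python3 -c "
from h import *
plan(536.7,-46.2,165,1.0);plan(536.7,-46.2,128,1.0)"
```

```text
row [0.001, 0.0, 4.652, 0.025, 0.391, 1.7] t 3.3
row [0.001, 0.0, 4.652, 0.025, 0.391, 2.44] t 3.3
```

```bash
python3 -m pendant '{"commands":[[0,0,4.65,0.025,0.39,1.7,0.55],[0,0,4.65,0.025,0.39,1.7,0.55],[0,0,4.65,0.025,0.39,1.7,0.55],[0,0,4.65,0.025,0.39,1.7,0.55],[0,0,4.65,0.025,0.39,1.7,0.55],[0,0,4.65,0.025,0.39,2.0,0.55],[0,0,4.65,0.025,0.39,2.24,0.55],[0,0,4.65,0.025,0.39,2.44,0.55],[0,0,4.65,0.025,0.39,2.44,0.55],[0,0,4.65,0.025,0.39,2.44,0.55]]}' 60; python3 -c "
from h import *
st(); a,i=snap('wrist','w3');b,i=snap('scene','s3')
cv2.imwrite('pics/v3.png',np.hstack([a[:,:,::-1],cv2.resize(b[140:280,160:300][:,:,::-1],(240,420)[0:1]*2)if 0 else cv2.resize(b[160:280,180:280],(240,420))[:,:,::-1]]))"
```

```text
time_s: 4.3
tcp_pos: [536.6, -46.4, 127.7]
tool_rot: [-3.141, 0.0, 1.0]
contact_force: [0.0, 0.4, 0.3]
width: 39.0
finger_force: 0.0
t 4.3 [536.56 -46.36 127.71] [-3.141e+00  1.000e-04  9.999e-01] F [0.  0.4 0.3] T [-0.137  0.053 -0.009] w 39.0 0.0
```

View pics/v3.png

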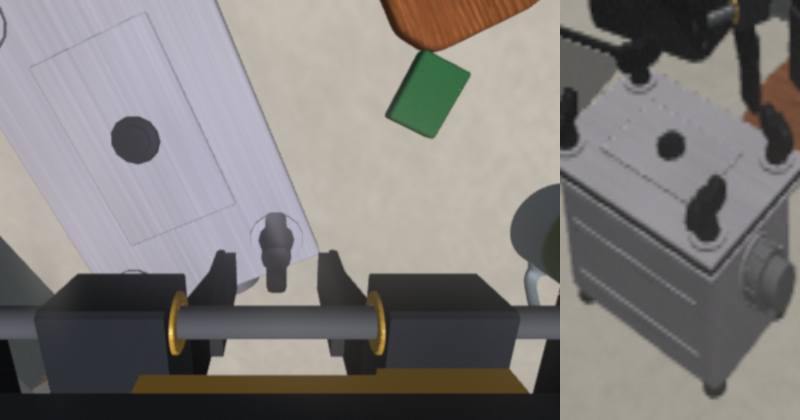

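The wing lies centred at col 276 between the fingers at cols 237 and 318, and it runs parallel to the pads. I'll grip it.

```bash
python3 -m pendant '{"commands":[[0,0,0,0,0,0,1],[0,0,0,0,0,0,1],[0,0,0,0,0,0,1],[0,0,0,0,0,0,1],[0,0,0,0,0,0,1],[0,0,0,0,0,0,1],[0,0,0,0,0,0,1],[0,0,0,0,0,0,1],[0,0,0,0,0,0,1],[0,0,0,0,0,0,1]]}' 60; python3 -c "
from h import *
for q in range(3): st(); arm.read_camera('wrist')"
```

```text
time_s: 5.4
tcp_pos: [536.6, -46.4, 127.9]
tool_rot: [-3.142, 0.0, 1.0]
contact_force: [0.6, -0.2, -0.1]
width: 0.4
finger_force: 0.0
t 5.4 [536.61 -46.38 127.92] [-3.1415  0.      1.    ] F [ 0.6 -0.2 -0.1] T [-0.15   0.044 -0.016] w 0.4 0.0
t 5.45 [536.61 -46.36 127.94] [-3.1416  0.      1.    ] F [-0.2 -0.4 -0.3] T [-0.164  0.103 -0.012] w 0.3 0.0
t 5.5 [536.63 -46.37 127.95] [-3.1416  0.      1.    ] F [-0.9 -0.5  0. ] T [-0.119  0.106  0.008] w 0.6 0.0
```

Run:
```python
from h import *
i=arm.camera_info('wrist')
def proj(i,p):
    c=Ro.from_euler('xyz',i['rotation']).inv().apply(np.array(p)-i['xyz']); K=i['mtx']
    return (K@np.array([c[0],-c[1],-c[2]])/-c[2])[:2].round(1)
print(i['xyz'],i['rotation'],proj(i,[536.6,-46.4,128]),proj(i,[536.6,-46.4,142]),proj(i,[536.6,-46.4,119]))
a,_=snap('wrist','w4');b,_=snap('scene','s4');c,_=snap('side','d4')
cv2.imwrite('pics/v4.png',np.hstack([a[150:400,150:400],cv2.resize(b[170:270,190:290],(250,250)),cv2.resize(c[175:275,290:390],(250,250))])[:,:,::-1])
```

```text
[581.75383563  24.8055166  328.31464207] [-3.06600137e-01  1.45711883e-04 -5.70269494e-01] [277.4 241.8] [277.4 251.8] [277.4 236.1]
```

View pics/v4.png

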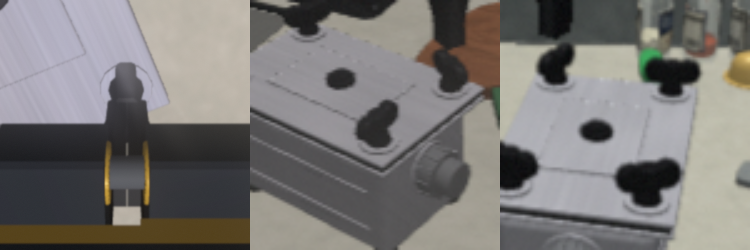

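Run:
```python
from h import *
i=arm.camera_info('scene');j=arm.camera_info('side')
print(tri(i,(268,185.2),j,(312,189.8)))
def proj(i,p):
    c=Ro.from_euler('xyz',i['rotation']).inv().apply(np.array(p)-i['xyz']); K=i['mtx']
    return (K@np.array([c[0],-c[1],-c[2]])/-c[2])[:2].round(1)
print(proj(i,[536.6,-46.4,128]),proj(j,[536.6,-46.4,128]))
# wing hub top px in both views: scene crop(452,62), side (556,52)
for a,b in (((452,58),(561,50)),((443,60),(570,46)),((452,88),(556,82))):
    print(tri(i,((a[0]-250)/2.5+190,a[1]/2.5+170),j,((b[0]-500)/2.5+290,b[1]/2.5+175)))
```

```text
(array([537.90549326, -42.42144685, 166.01739623]), np.float64(5.047824663388487))
[269.2 202.1] [311.6 204.7]
(array([533.03190914, -50.86659475, 150.82056871]), np.float64(5.656104693065402))
(array([524.53238404, -47.82396854, 154.53156451]), np.float64(2.204486946281788))
(array([535.70933708, -49.75596419, 120.13768126]), np.float64(2.4609011067760904))
```

Run:
```python
from h import *
for n,f0,f1,c in(('scene','scene0','s4',(255,285)),('side','side0','d4',(298,326)),('scene open','scene0','s3',(245,295))):
    a=cv2.imread(f'pics/{f0}.png').astype(int);b=cv2.imread(f'pics/{f1}.png').astype(int)
    d=np.abs(a-b).max(2)
    print(n,'lowest changed row per col',[(x,int(np.where(d[150:225,x]>25)[0].max()+150) if (d[150:225,x]>25).any() else None) for x in range(*c,2)])
b=cv2.imread('pics/s4.png')
print(b[176:212,268].max(1).tolist())
```

```text
scene lowest changed row per col [(255, 164), (257, 163), (259, 165), (261, 173), (263, 184), (265, 186), (267, 188), (269, 189), (271, 188), (273, 188), (275, 187), (277, 173), (279, 160), (281, 160), (283, 160)]
side lowest changed row per col [(298, 157), (300, 157), (302, 158), (304, 171), (306, 188), (308, 189), (310, 189), (312, 190), (314, 188), (316, 187), (318, 183), (320, 169), (322, 161), (324, 160)]
scene open lowest changed row per col [(245, 165), (247, 165), (249, 164), (251, 169), (253, 175), (255, 188), (257, 189), (259, 191), (261, 192), (263, 191), (265, 165), (267, 165), (269, 157), (271, 156), (273, 155), (275, 181), (277, 183), (279, 185), (281, 185), (283, 185), (285, 170), (287, 157), (289, 158), (291, 156), (293, 157)]
[33, 34, 33, 34, 35, 33, 35, 35, 33, 39, 35, 36, 35, 45, 43, 45, 49, 44, 45, 44, 38, 40, 40, 39, 41, 42, 41, 42, 44, 43, 44, 147, 135, 109, 149, 151]
```

Both outside views show the fingertips ending at z≈160, above the wing tops, although the reported TCP is 128. That explains why they closed on nothing. I'll open, step down 20 mm, and measure the tips again.

```bash
python3 -m pendant '{"commands":[[0,0,0,0,0,0,0.55],[0,0,0,0,0,0,0.55],[0,0,0,0,0,0,0.55],[0,0,0,0,0,0,0.55],[0,0,0,0,0,0.08,0.55],[0,0,0,0,0,0.16,0.55],[0,0,0,0,0,0.24,0.55],[0,0,0,0,0,0.32,0.55],[0,0,0,0,0,0.4,0.55],[0,0,0,0,0,0.4,0.55]]}' 60
python3 - <<'E'
from h import *
st(); b,i=snap('scene','s5');c,j=snap('side','d5')
for n,f0,f1,c in(('scene','scene0','s5',(245,295)),('side','side0','d5',(290,336))):
    a=cv2.imread(f'pics/{f0}.png').astype(int);b=cv2.imread(f'pics/{f1}.png').astype(int)
    d=np.abs(a-b).max(2)
    print(n,[(x,int(np.where(d[150:235,x]>25)[0].max()+150) if (d[150:235,x]>25).any() else None) for x in range(*c,2)])
def proj(i,p):
    c=Ro.from_euler('xyz',i['rotation']).inv().apply(np.array(p)-i['xyz']); K=i['mtx']
    return (K@np.array([c[0],-c[1],-c[2]])/-c[2])[:2].round(1).tolist()
u=np.array([-0.842,0.54])
for s in(1,-1):
  for z in (108,140):
    x,y=np.array([536.6,-46.4])+s*u*27; print(s,z,proj(i,[x,y,z]),proj(j,[x,y,z]))
E
```

```text
time_s: 6.7
tcp_pos: [536.1, -46.2, 107.2]
tool_rot: [-3.14, 0.0, 1.0]
contact_force: [-0.4, -1.0, 0.3]
width: 38.9
finger_force: 0.0
t 6.7 [536.08 -46.23 107.2 ] [-3.1401e+00  5.0000e-04  1.0000e+00] F [-0.4 -1.   0.3] T [-0.07   0.116 -0.032] w 38.9 0.0
scene [(245, 176), (247, 176), (249, 175), (251, 176), (253, 184), (255, 196), (257, 198), (259, 199), (261, 201), (263, 200), (265, 175), (267, 174), (269, 169), (271, 169), (273, 168), (275, 189), (277, 192), (279, 193), (281, 194), (283, 193), (285, 175), (287, 161), (289, 167), (291, 166), (293, 166)]
side [(290, 165), (292, 165), (294, 166), (296, 175), (298, 196), (300, 196), (302, 196), (304, 195), (306, 193), (308, 162), (310, 166), (312, 166), (314, 171), (316, 172), (318, 201), (320, 202), (322, 201), (324, 199), (326, 198), (328, 180), (330, 173), (332, 172), (334, 169)]
1 108 [258.6, 213.5] [322.3, 216.6]
1 140 [258.0, 201.0] [322.7, 202.7]
-1 108 [279.9, 206.1] [301.1, 209.9]
-1 140 [279.8, 193.8] [301.1, 196.4]
```

The tips match z=140 in both views while the reading is 107, so the real finger ends sit about 33 mm above the reported TCP. xy is right. I'll go down to reading 95 (tips ≈128) and close.

```bash
python3 -m pendant '{"commands":[[0,0,0,0,0,0.06,0.55],[0,0,0,0,0,0.12,0.55],[0,0,0,0,0,0.18,0.55],[0,0,0,0,0,0.23,0.55],[0,0,0,0,0,0.23,1],[0,0,0,0,0,0.23,1],[0,0,0,0,0,0.23,1],[0,0,0,0,0,0.23,1],[0,0,0,0,0,0.23,1],[0,0,0,0,0,0.23,1]]}' 60; python3 -c "
from h import *
st()"
```

```text
time_s: 7.8
tcp_pos: [536.2, -46.1, 96.5]
tool_rot: [-3.141, 0.0, 1.0]
contact_force: [-1.7, 1.0, 1.3]
width: 13.8
finger_force: 60.0
t 7.8 [536.22 -46.1   96.54] [-3.1408  0.      1.    ] F [-1.7  1.   1.3] T [ 0.066  0.315 -0.03 ] w 13.8 60.0
```

Gripped: 60 N at width 13.8. Now I'll turn s3 clockwise in steps, reading the torque.

```bash
python3 -m pendant '{"commands":[[0,0,0.3,0,0,0.001,1],[0,0,0.6,0,0,0.003,1],[0,0,0.9,0,0,0.004,1],[0,0,1.2,0,0,0.005,1],[0,0,1.5,0,0,0.007,1],[0,0,1.5,0,0,0.007,1],[0,0,1.5,0,0,0.007,1],[0,0,1.5,0,0,0.007,1],[0,0,1.5,0,0,0.007,1],[0,0,1.5,0,0,0.007,1]]}' >/dev/null; python3 -c "
from h import *
for q in range(3): st(); arm.read_camera('wrist')"; python3 -m pendant '{"commands":[[0,0,0.3,0,0,0.001,1],[0,0,0.6,0,0,0.003,1],[0,0,0.9,0,0,0.004,1],[0,0,1.2,0,0,0.005,1],[0,0,1.5,0,0,0.007,1],[0,0,1.5,0,0,0.007,1],[0,0,1.5,0,0,0.007,1],[0,0,1.5,0,0,0.007,1],[0,0,1.5,0,0,0.007,1],[0,0,1.5,0,0,0.007,1]]}' >/dev/null; python3 -c "
from h import *
for q in range(3): st(); arm.read_camera('wrist')"
```

```text
t 8.8 [536.47 -46.29  96.19] [-3.1413e+00  1.0000e-04  7.9070e-01] F [-1.2  0.7  2.4] T [ 0.072  0.408 -0.047] w 13.9 60.0
t 8.85 [536.5  -46.29  96.18] [-3.1414e+00  1.0000e-04  7.9070e-01] F [-1.5  0.3  3.2] T [0.047 0.402 0.031] w 13.8 60.0
t 8.9 [536.46 -46.28  96.17] [-3.1413e+00  1.0000e-04  7.9070e-01] F [-2.1  1.8  3. ] T [ 0.079  0.373 -0.045] w 13.8 60.0
t 9.95 [536.64 -46.54  95.86] [3.1413e+00 1.0000e-04 5.8140e-01] F [-2.5 -1.3  4.5] T [-0.046  0.56   0.008] w 13.6 60.0
t 10.0 [536.68 -46.53  95.86] [3.1413 0.     0.5813] F [-2.3 -0.3  4.3] T [-0.086  0.528  0.013] w 14.1 60.0
t 10.05 [536.7  -46.52  95.86] [3.1413 0.     0.5813] F [-2.7 -1.   4.6] T [-0.103  0.51  -0.009] w 13.7 60.0
```

```bash
cat > rd.py <<'E'
from h import *
T=[];
for q in range(4):
    s=arm.get_state(); T.append(np.r_[s['wrist_torque'],s['contact_force']])
    if q<3: arm.read_camera('wrist')
print('Tz',np.mean(T,0)[2].round(3),'mean',np.mean(T,0).round(2)); st()
E
python3 -m pendant '{"commands":[[0,0,0.3,0,0,0.001,1],[0,0,0.6,0,0,0.003,1],[0,0,0.9,0,0,0.004,1],[0,0,1.2,0,0,0.005,1],[0,0,1.5,0,0,0.007,1],[0,0,1.5,0,0,0.007,1],[0,0,1.5,0,0,0.007,1],[0,0,1.5,0,0,0.007,1],[0,0,1.5,0,0,0.007,1],[0,0,1.5,0,0,0.007,1]]}' >/dev/null; python3 rd.py
```

```text
Tz 0.067 mean [-0.36  0.49  0.07 -2.02 -1.89  5.  ]
t 11.25 [536.82 -46.78  95.55] [ 3.1408e+00 -1.0000e-04  3.7270e-01] F [-2.3 -2.   4.4] T [-0.399  0.498  0.11 ] w 13.8 60.0
```

```bash
python3 -m pendant '{"commands":[[0,0,0.3,0,0,0.001,1],[0,0,0.6,0,0,0.003,1],[0,0,0.9,0,0,0.004,1],[0,0,1,0,0,0.005,1],[0,0,1,0,0,0.005,1],[0,0,1,0,0,0.005,1],[0,0,1,0,0,0.005,1],[0,0,1,0,0,0.005,1],[0,0,1,0,0,0.005,1],[0,0,1,0,0,0.005,1]]}' >/dev/null; python3 rd.py; python3 -c "
from h import *
plan(471.2,135.9,150,3.449);plan(471.2,135.9,95,3.449)"
```

```text
Tz 0.103 mean [-0.42  0.51  0.1  -2.06 -2.08  5.39]
t 12.4 [536.88 -46.97  95.37] [ 3.1404e+00 -2.0000e-04  2.3350e-01] F [-2.  -2.7  5.3] T [-0.423  0.511  0.094] w 13.8 60.0
row [-0.002, -0.013, 21.97, -0.432, -3.861, -1.097] t 12.4
row [-0.002, -0.013, 21.97, -0.432, -3.862, 0.003] t 12.4
```

```bash
python3 -c "
from h import *
plan(471.2,135.9,137,0.307);plan(471.2,135.9,95.5,0.307); print(arm.get_state()['joint_pos'])"
```

```text
row [0.009, -0.001, -0.527, -0.432, -3.861, -0.837] t 12.4
row [0.009, -0.001, -0.527, -0.432, -3.862, -0.007] t 12.4
[-2.94126705e-01  5.38233460e-01  1.73355934e+00 -1.18867809e-03
  8.68988034e-01  1.04397507e+00]
```

```bash
python3 -m pendant '{"commands":[[0,0,0,0,0,0,0.55],[0,0,0,0,0,0,0.55],[0,0,0,0,0,-0.4,0.55],[0,0,-0.2,0,-0.5,-0.84,0.55],[0,0,-0.53,-0.2,-1.5,-0.84,0.55],[0,0,-0.53,-0.3,-2.5,-0.84,0.55],[0,0,-0.53,-0.43,-3.4,-0.84,0.55],[0,0,-0.53,-0.43,-3.86,-0.84,0.55],[0,0,-0.53,-0.43,-3.86,-0.8,0.55],[0,0,-0.53,-0.43,-3.86,-0.55,0.55]]}' >/dev/null; python3 -c "
from h import *
st();plan(471.2,135.9,95.5,0.307)
b,i=snap('wrist','w6')
for p in [(471.2,135.9,142)]:
    c=Ro.from_euler('xyz',i['rotation']).inv().apply(np.array(p)-i['xyz']); print((i['mtx']@np.array([c[0],-c[1],-c[2]])/-c[2])[:2])"
```

```text
t 13.4 [472.89 137.29 123.26] [ 3.1406 -0.0041  0.3082] F [ 0.4  0.5 -0.2] T [-0.075  0.125  0.001] w 39.4 0.0
row [0.007, -0.029, 0.009, -0.043, 0.016, 0.555] t 13.4
[279.88160845 257.702394  ]
```

View pics/w6.png

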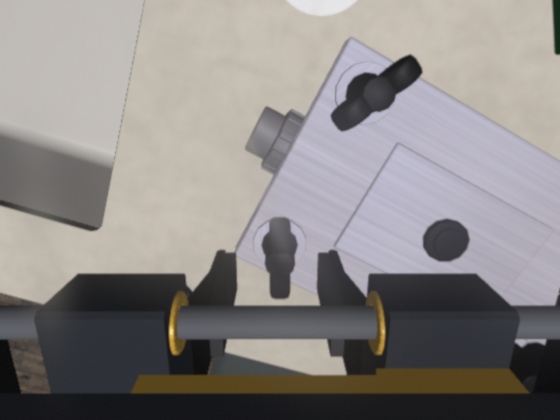

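The s1 wing at (279,250) is vertical in the image and centred between the fingers at cols 237 and 318. I'll go down, grip and turn.

```bash
python3 -m pendant '{"commands":[[0,0,0,-0.04,0.016,0.2,0.55],[0,0,0,-0.04,0.016,0.4,0.55],[0,0,0,-0.04,0.016,0.52,0.55],[0,0,0,-0.04,0.016,0.555,1],[0,0,0,-0.04,0.016,0.555,1],[0,0,0,-0.04,0.016,0.555,1],[0,0,0,-0.04,0.016,0.555,1],[0,0,0,-0.04,0.016,0.555,1],[0,0,0.5,-0.04,0.016,0.557,1],[0,0,1,-0.04,0.016,0.56,1]]}' >/dev/null; python3 -c "
from h import *
st()"; python3 -m pendant '{"commands":[[0,0,0.5,0,0,0.002,1],[0,0,1,0,0,0.005,1],[0,0,1.5,0,0,0.007,1],[0,0,2,0,0,0.009,1],[0,0,2,0,0,0.009,1],[0,0,2,0,0,0.009,1],[0,0,2,0,0,0.009,1],[0,0,2,0,0,0.009,1],[0,0,2,0,0,0.009,1],[0,0,2,0,0,0.009,1]]}' >/dev/null; python3 rd.py
```

```text
t 14.45 [470.12 134.96  95.08] [ 3.141e+00 -1.100e-03  1.641e-01] F [ 0.5 -0.9  0.3] T [-0.331  0.16   0.03 ] w 14.0 62.8
Tz 0.063 mean [-0.28  0.2   0.06 -0.24 -1.5   5.14]
t 15.6 [470.11 135.08  94.6 ] [-3.1416e+00 -1.0000e-03 -1.1230e-01] F [-0.1 -0.8  4.8] T [-0.285  0.186  0.047] w 14.3 62.9
```

```bash
python3 -m pendant '{"commands":[[0,0,0.5,0,0,0.002,1],[0,0,1,0,0,0.005,1],[0,0,1,0,0,0.005,1],[0,0,1,0,0,0.005,1],[0,0,1,0,0,0.005,1],[0,0,1,0,0,0.005,1],[0,0,1,0,0,0.005,1],[0,0,1,0,0,0.005,1],[0,0,1,0,0,0.005,1],[0,0,1,0,0,0.005,1]]}' >/dev/null; python3 rd.py
```

```text
Tz 0.08 mean [-0.25  0.22  0.08 -0.64 -1.24  6.  ]
t 16.75 [470.13 135.16  94.42] [-3.1413e+00 -1.1000e-03 -2.5190e-01] F [ 0.7 -0.9  5.9] T [-0.221  0.26   0.069] w 14.1 62.9
```

```bash
python3 -m pendant '{"commands":[[0,0,0.5,0,0,0.002,1],[0,0,1,0,0,0.005,1],[0,0,1,0,0,0.005,1],[0,0,1,0,0,0.005,1],[0,0,1,0,0,0.005,1],[0,0,1,0,0,0.005,1],[0,0,1,0,0,0.005,1],[0,0,1,0,0,0.005,1],[0,0,1,0,0,0.005,1],[0,0,1,0,0,0.005,1]]}' >/dev/null; python3 rd.py;  python3 -c "
from h import *
plan(565.8,119.3,120,2.566);plan(442.2,-29.6,120,3.08);plan(442.2,-29.6,120,-.06)"
```

```text
Tz 0.132 mean [-0.16  0.21  0.13 -0.16 -0.82  6.46]
t 17.9 [470.15 135.21  94.24] [-3.1411e+00 -1.1000e-03 -3.9130e-01] F [-0.5 -0.7  6.9] T [-0.164  0.208  0.14 ] w 13.8 62.9
row [0.011, -0.006, -21.18, 1.89, -0.436, -0.513] t 17.9
row [-0.012, 0.003, 20.139, 0.741, 3.26, -0.516] t 17.9
row [-0.002, -0.009, -2.372, 0.741, 3.26, -0.516] t 17.9
```

Both s1 and s3 have now taken hold, with s2 and s4 still loose. Next is s4.

```bash
python3 -m pendant '{"commands":[[0,0,0,0,0,0,0.55],[0,0,0,0,0,0,0.55],[0,0,0,0,0,-0.4,0.55],[0,0,-0.5,0.1,0.5,-0.84,0.55],[0,0,-1.3,0.3,1.4,-0.84,0.55],[0,0,-2,0.6,2.3,-0.84,0.55],[0,0,-2.37,0.74,3,-0.84,0.55],[0,0,-2.37,0.74,3.26,-0.84,0.55],[0,0,-2.37,0.74,3.26,-0.8,0.55],[0,0,-2.37,0.74,3.26,-0.55,0.55]]}' >/dev/null; python3 -c "
from h import *
st();plan(442.2,-29.6,95.5,-.0593)
b,i=snap('wrist','w7')
cv2.imwrite('pics/w7.png',b[200:320,200:360,::-1])"
```

```text
t 18.9 [442.35 -29.65 121.57] [-3.1415e+00 -2.3000e-03 -6.2700e-02] F [-0.3 -0.  -0.9] T [-0.035  0.181 -0.003] w 39.1 0.0
row [-0.001, -0.016, -0.024, -0.004, -0.001, 0.521] t 18.9
```

View pics/w7.png

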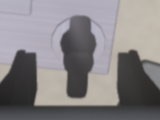

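The s4 wing is centred between the fingers, at about (78,60) in the crop, and close to parallel with them. I'll grip and turn.

```bash
python3 -m pendant '{"commands":[[0,0,0,0,0,0.2,0.55],[0,0,0,0,0,0.4,0.55],[0,0,0,0,0,0.5,0.55],[0,0,0,0,0,0.52,1],[0,0,0,0,0,0.52,1],[0,0,0,0,0,0.52,1],[0,0,0,0,0,0.52,1],[0,0,0,0,0,0.52,1],[0,0,0.5,0,0,0.522,1],[0,0,1,0,0,0.525,1]]}' >/dev/null; python3 -c "
from h import *
st()"; python3 -m pendant '{"commands":[[0,0,0.6,0,0,0.002,1],[0,0,1.2,0,0,0.005,1],[0,0,1.8,0,0,0.007,1],[0,0,2.4,0,0,0.01,1],[0,0,3,0,0,0.013,1],[0,0,3,0,0,0.013,1],[0,0,3,0,0,0.013,1],[0,0,3,0,0,0.013,1],[0,0,3,0,0,0.013,1],[0,0,3,0,0,0.013,1]]}' >/dev/null; python3 rd.py
```

```text
t 19.95 [441.87 -30.5   95.32] [ 3.1402e+00 -1.1000e-03 -2.0300e-01] F [-1.6 -4.6  1.6] T [-0.72   0.353 -0.02 ] w 14.1 60.5
Tz -0.061 mean [-0.87  0.44 -0.06 -1.54 -5.18  0.23]
t 21.1 [441.73 -30.83  94.65] [ 3.1402e+00 -1.5000e-03 -6.1900e-01] F [-0.9 -5.3 -0.2] T [-0.848  0.403 -0.009] w 14.1 60.5
```

```bash
python3 -m pendant '{"commands":[[0,0,0.5,0,0,0.002,1],[0,0,1,0,0,0.005,1],[0,0,1.5,0,0,0.007,1],[0,0,2,0,0,0.009,1],[0,0,2,0,0,0.009,1],[0,0,2,0,0,0.009,1],[0,0,2,0,0,0.009,1],[0,0,2,0,0,0.009,1],[0,0,2,0,0,0.009,1],[0,0,2,0,0,0.009,1]]}' >/dev/null; python3 rd.py
```

```text
Tz 0.071 mean [-0.97  0.5   0.07 -2.13 -6.18  1.55]
t 22.25 [441.52 -30.99  94.28] [ 3.1402e+00 -1.9000e-03 -8.9750e-01] F [-2.9 -6.2  1.1] T [-1.024  0.524  0.103] w 13.7 60.6
```

s4 has made contact and is partly down. Now the wrist unwinds to s2.

```bash
python3 -c "
from h import *
plan(565.8,119.3,137,-0.8975); plan(565.8,119.3,137,-0.4); print(arm.get_state()['joint_pos'])"
```

```text
row [0.01, -0.014, 0.0, -0.798, -3.816, -0.861] t 22.25
row [0.013, -0.011, -3.563, -0.798, -3.816, -0.861] t 22.25
[-0.32177388  0.44180804  1.96766949 -0.00334262  0.7312988   2.14900281]
```

```bash
python3 -m pendant '{"commands":[[0,0,0,0,0,0,0.55],[0,0,0,0,0,0,0.55],[0,0,0,0,0,-0.4,0.55],[0,0,0,0,-0.3,-0.86,0.55],[0,0,-1,-0.2,-1.2,-0.86,0.55],[0,0,-2,-0.4,-2.1,-0.86,0.55],[0,0,-3,-0.6,-3,-0.86,0.55],[0,0,-4,-0.8,-3.6,-0.86,0.55],[0,0,-5,-0.8,-3.82,-0.86,0.55],[0,0,-6,-0.8,-3.82,-0.86,0.55]]}' >/dev/null; python3 -m pendant '{"commands":[[0,0,-1.05,0,0,0,0.55],[0,0,-2.1,0,0,0,0.55],[0,0,-3.15,0,0,0,0.55],[0,0,-4.2,0,0,0,0.55],[0,0,-5.25,0,0,0,0.55],[0,0,-6.3,0,0,0,0.55],[0,0,-7.35,0,0,0,0.55],[0,0,-8.4,0,0,0,0.55],[0,0,-9.45,0,0,0,0.55],[0,0,-10.5,0,0,0,0.55]]}' >/dev/null;  python3 -c "
from h import *
st();plan(565.8,119.3,137,2.566);plan(565.8,119.3,118,2.566)"
```

```text
t 24.25 [565.77 121.14 136.73] [-3.1409e+00 -8.0000e-04  1.4108e+00] F [-0.1  0.7 -0.2] T [-0.066  0.086  0.029] w 39.1 0.0
row [-0.001, -0.008, -8.273, -0.036, 0.006, -0.005] t 24.25
row [-0.001, -0.008, -8.273, -0.037, 0.007, 0.375] t 24.25
```

```bash
python3 -m pendant '{"commands":[[0,0,-1.05,0,0,0,0.55],[0,0,-2.1,0,0,0,0.55],[0,0,-3.15,-0.02,0,0,0.55],[0,0,-4.2,-0.04,0,0,0.55],[0,0,-5.25,-0.04,0,0,0.55],[0,0,-6.3,-0.04,0,0,0.55],[0,0,-7.3,-0.04,0,0,0.55],[0,0,-8.2,-0.04,0,0,0.55],[0,0,-8.27,-0.04,0,0.15,0.55],[0,0,-8.27,-0.04,0,0.35,0.55]]}' >/dev/null;  python3 -c "
from h import *
st();plan(565.8,119.3,95.5,2.566)
b,i=snap('wrist','w8')
m=(b[205:300,245:310].max(2)<110); ys,xs=np.where(m); print(m.sum())
for r in range(0,95,10): 
    q=np.where(m[r])[0]; print(205+r,q.min()+245 if len(q) else None,q.max()+245 if len(q) else None)"
```

```text
t 25.25 [565.97 118.93 119.05] [3.1407e+00 4.0000e-04 2.5573e+00] F [-0.3  0.1  0.4] T [-0.041 -0.037 -0.015] w 39.3 0.0
row [0.006, 0.003, -0.063, 0.007, 0.004, 0.471] t 25.25
1958
205 None None
215 None None
225 265 284
235 259 290
245 258 291
255 260 288
265 261 288
275 264 284
285 264 284
295 265 282
```

```bash
python3 -m pendant '{"commands":[[0,0,0,0,-0.025,0.2,0.55],[0,0,0,0,-0.025,0.36,0.55],[0,0,0,0,-0.025,0.45,0.55],[0,0,0,0,-0.025,0.47,1],[0,0,0,0,-0.025,0.47,1],[0,0,0,0,-0.025,0.47,1],[0,0,0,0,-0.025,0.47,1],[0,0,0,0,-0.025,0.47,1],[0,0,0.5,0,-0.025,0.472,1],[0,0,1,0,-0.025,0.475,1]]}' >/dev/null; python3 -c "
from h import *
st()"; python3 -m pendant '{"commands":[[0,0,0.5,0,0,0.002,1],[0,0,1,0,0,0.005,1],[0,0,1.5,0,0,0.007,1],[0,0,2,0,0,0.009,1],[0,0,2.5,0,0,0.011,1],[0,0,2.5,0,0,0.011,1],[0,0,2.5,0,0,0.011,1],[0,0,2.5,0,0,0.011,1],[0,0,2.5,0,0,0.011,1],[0,0,2.5,0,0,0.011,1]]}' >/dev/null; python3 rd.py
```

```text
t 26.3 [565.61 117.74  96.03] [3.1406e+00 8.0000e-04 2.4172e+00] F [-0.3  0.4  0.3] T [ 0.056 -0.021 -0.037] w 14.1 60.0
Tz -0.025 mean [ 0.01  0.07 -0.02 -0.07 -0.14  4.81]
t 27.45 [565.43 117.58  95.42] [3.1410e+00 3.0000e-04 2.0711e+00] F [ 0.8 -0.8  5.1] T [ 0.034  0.117 -0.008] w 13.9 60.0
```

```bash
python3 -m pendant '{"commands":[[0,0,0.5,0,0,0.002,1],[0,0,1,0,0,0.005,1],[0,0,1.5,0,0,0.007,1],[0,0,2,0,0,0.009,1],[0,0,2,0,0,0.009,1],[0,0,2,0,0,0.009,1],[0,0,2,0,0,0.009,1],[0,0,2,0,0,0.009,1],[0,0,2,0,0,0.009,1],[0,0,2,0,0,0.009,1]]}' >/dev/null; python3 rd.py
```

```text
Tz 0.194 mean [-0.01  0.18  0.19 -0.92  0.05  5.98]
t 28.6 [565.26 117.46  95.12] [3.1413e+00 5.0000e-04 1.7928e+00] F [-0.9 -0.5  5.7] T [0.005 0.172 0.199] w 14.1 60.0
```

```bash
python3 -m pendant '{"commands":[[0,0,0.3,0,0,0.001,1],[0,0,0.6,0,0,0.003,1],[0,0,0.8,0,0,0.004,1],[0,0,0.8,0,0,0.004,1],[0,0,0.8,0,0,0.004,1],[0,0,0.8,0,0,0.004,1],[0,0,0.8,0,0,0.004,1],[0,0,0.8,0,0,0.004,1],[0,0,0.8,0,0,0.004,1],[0,0,0.8,0,0,0.004,1]]}' >/dev/null; python3 rd.py;python3 -c "
from h import *
plan(442.2,-29.6,140,2.244)
plan(442.2,-29.6,95,2.244)"
```

```text
Tz 0.267 mean [-0.04  0.22  0.27 -1.45  0.51  6.39]
t 29.75 [565.22 117.47  94.98] [3.1413e+00 5.0000e-04 1.6815e+00] F [-2.3  0.4  6.7] T [0.003 0.19  0.239] w 14.1 60.1
row [0.001, 0.004, -4.028, -2.652, -2.77, -0.9] t 29.75
row [0.001, 0.004, -4.028, -2.651, -2.77, 0.0] t 29.75
```

```bash
python3 -m pendant '{"commands":[[0,0,0,0,0,0,0.55],[0,0,0,0,0,0,0.55],[0,0,0,0,0,-0.4,0.55],[0,0,0,-0.4,-0.4,-0.86,0.55],[0,0,-1,-1,-1,-0.86,0.55],[0,0,-2,-1.7,-1.7,-0.86,0.55],[0,0,-3,-2.3,-2.4,-0.86,0.55],[0,0,-4.03,-2.68,-2.785,-0.86,0.55],[0,0,-4.03,-2.68,-2.785,-0.8,0.55],[0,0,-4.03,-2.68,-2.785,-0.5,0.55]]}' >/dev/null; python3 -c "
from h import *
st();plan(441.6,-31,94.5,2.244)
b,i=snap('wrist','w9')
m=(b[205:300,245:310].max(2)<110)
for r in range(15,95,10): 
    q=np.where(m[r])[0]; print(205+r,q.min()+245 if len(q) else None,q.max()+245 if len(q) else None)"
```

```text
t 30.75 [442.5  -31.66 120.02] [3.1393e+00 2.8000e-03 2.2383e+00] F [ 1.1 -0.3 -0.3] T [-0.071  0.03   0.056] w 39.1 0.0
row [0.016, 0.02, -0.041, 0.023, -0.007, 0.51] t 30.75
220 268 287
230 261 291
240 259 293
250 262 290
260 263 290
270 266 285
280 263 285
290 267 283
```

```bash
python3 -m pendant '{"commands":[[0,0,-0.04,0.01,0,0.2,0.55],[0,0,-0.04,0.01,0,0.4,0.55],[0,0,-0.04,0.01,0,0.49,0.55],[0,0,-0.04,0.01,0,0.51,1],[0,0,-0.04,0.01,0,0.51,1],[0,0,-0.04,0.01,0,0.51,1],[0,0,-0.04,0.01,0,0.51,1],[0,0,-0.04,0.01,0,0.51,1],[0,0,-0.04,0.01,0,0.51,1],[0,0,-0.04,0.01,0,0.51,1]]}' >/dev/null; python3 rd.py; python3 -m pendant '{"commands":[[0,0,0.3,0,0,0.001,1],[0,0,0.6,0,0,0.003,1],[0,0,0.9,0,0,0.004,1],[0,0,1.2,0,0,0.005,1],[0,0,1.2,0,0,0.005,1],[0,0,1.2,0,0,0.005,1],[0,0,1.2,0,0,0.005,1],[0,0,1.2,0,0,0.005,1],[0,0,1.2,0,0,0.005,1],[0,0,1.2,0,0,0.005,1]]}' >/dev/null; python3 rd.py
```

```text
Tz -0.013 mean [-0.08  0.06 -0.01 -0.13 -0.34  3.52]
t 31.95 [441.21 -30.55  94.2 ] [3.1413e+00 6.0000e-04 2.2482e+00] F [ 0.3 -0.1  3.8] T [-0.084  0.035 -0.004] w 13.7 61.2
Tz 0.28 mean [-0.09  0.12  0.28 -0.36 -0.32  4.89]
t 33.1 [441.16 -30.61  94.01] [3.1416e+00 8.0000e-04 2.0823e+00] F [0.5 1.1 4. ] T [-0.073  0.12   0.29 ] w 14.0 61.3
```

```bash
python3 -m pendant '{"commands":[[0,0,0.2,0,0,0.001,1],[0,0,0.4,0,0,0.002,1],[0,0,0.6,0,0,0.003,1],[0,0,0.6,0,0,0.003,1],[0,0,0.6,0,0,0.003,1],[0,0,0.6,0,0,0.003,1],[0,0,0.6,0,0,0.003,1],[0,0,0.6,0,0,0.003,1],[0,0,0.6,0,0,0.003,1],[0,0,0.6,0,0,0.003,1]]}' >/dev/null; python3 rd.py
```

```text
Tz 0.308 mean [-0.09  0.17  0.31 -0.56 -0.37  5.31]
t 34.25 [441.15 -30.65  93.91] [3.1415e+00 9.0000e-04 1.9988e+00] F [-0.4 -0.3  4.5] T [-0.105  0.128  0.296] w 14.1 61.3
```

```bash
python3 -m pendant '{"commands":[[0,0,0.2,0,0,0.001,1],[0,0,0.4,0,0,0.002,1],[0,0,0.6,0,0,0.003,1],[0,0,0.6,0,0,0.003,1],[0,0,0.6,0,0,0.003,1],[0,0,0.6,0,0,0.003,1],[0,0,0.6,0,0,0.003,1],[0,0,0.6,0,0,0.003,1],[0,0,0.6,0,0,0.003,1],[0,0,0.6,0,0,0.003,1]]}' >/dev/null; python3 rd.py;python3 -c "
from h import *
plan(471.2,135.9,94,2.7506)"
```

```text
Tz 0.363 mean [-0.1   0.19  0.36 -0.79  0.08  5.77]
t 35.4 [441.13 -30.65  93.8 ] [3.1415e+00 9.0000e-04 1.9152e+00] F [-1.4  0.2  6.1] T [-0.102  0.184  0.361] w 14.0 61.3
row [-0.002, 0.007, -5.983, 2.932, 1.691, -0.007] t 35.4
```

```bash
python3 -m pendant '{"commands":[[0,0,0,0,0,0,0.55],[0,0,0,0,0,0,0.55],[0,0,0,0,0,-0.4,0.55],[0,0,-1,0.4,0.3,-0.86,0.55],[0,0,-2,1.1,0.6,-0.86,0.55],[0,0,-3,1.8,1,-0.86,0.55],[0,0,-4,2.5,1.4,-0.86,0.55],[0,0,-5,2.93,1.67,-0.86,0.55],[0,0,-5.98,2.93,1.67,-0.86,0.55],[0,0,-5.98,2.93,1.67,-0.55,0.55]]}' >/dev/null; python3 -c "
from h import *
st();plan(470.3,135.3,94,2.7506)
b,i=snap('wrist','w10')
m=(b[205:300,245:310].max(2)<110)
for r in range(15,95,10): 
    q=np.where(m[r])[0]; print(205+r,q.min()+245 if len(q) else None,q.max()+245 if len(q) else None)"
```

```text
t 36.4 [471.96 136.98 121.71] [3.1397 0.0036 2.7528] F [-0.3  0.5 -0.7] T [-0.036  0.05   0.043] w 39.3 0.0
row [0.013, 0.025, 0.015, 0.02, -0.045, 0.554] t 36.4
220 261 280
230 258 287
240 255 289
250 259 286
260 258 286
270 263 282
280 263 282
290 265 282
```

```bash
python3 -m pendant '{"commands":[[0,0,0,0,-0.015,0.2,0.55],[0,0,0,0,-0.015,0.4,0.55],[0,0,0,0,-0.015,0.53,0.55],[0,0,0,0,-0.015,0.55,1],[0,0,0,0,-0.015,0.55,1],[0,0,0,0,-0.015,0.55,1],[0,0,0,0,-0.015,0.55,1],[0,0,0,0,-0.015,0.55,1],[0,0,0,0,-0.015,0.55,1],[0,0,0,0,-0.015,0.55,1]]}' >/dev/null; python3 rd.py; python3 -m pendant '{"commands":[[0,0,0.3,0,0,0.001,1],[0,0,0.6,0,0,0.003,1],[0,0,0.9,0,0,0.004,1],[0,0,1.2,0,0,0.005,1],[0,0,1.5,0,0,0.006,1],[0,0,1.5,0,0,0.006,1],[0,0,1.5,0,0,0.006,1],[0,0,1.5,0,0,0.006,1],[0,0,1.5,0,0,0.006,1],[0,0,1.5,0,0,0.006,1]]}' >/dev/null; python3 rd.py
```

```text
Tz -0.005 mean [ 0.23 -0.01 -0.    0.36  1.39  3.34]
t 37.6 [470.66 135.07  93.73] [3.1409e+00 9.0000e-04 2.7480e+00] F [-0.1  2.5  4.5] T [ 0.302 -0.018  0.022] w 13.9 67.8
Tz 0.013 mean [ 0.27 -0.01  0.01  0.11  1.67  5.75]
t 38.75 [470.69 135.05  93.42] [3.1407e+00 8.0000e-04 2.5394e+00] F [0.  1.8 6.3] T [ 0.287 -0.044 -0.017] w 14.2 67.9
```

```bash
python3 -m pendant '{"commands":[[0,0,0.3,0,0,0.001,1],[0,0,0.6,0,0,0.003,1],[0,0,0.9,0,0,0.004,1],[0,0,1.2,0,0,0.005,1],[0,0,1.4,0,0,0.006,1],[0,0,1.4,0,0,0.006,1],[0,0,1.4,0,0,0.006,1],[0,0,1.4,0,0,0.006,1],[0,0,1.4,0,0,0.006,1],[0,0,1.4,0,0,0.006,1]]}' >/dev/null; python3 rd.py
```

```text
Tz 0.11 mean [ 0.24  0.01  0.11 -0.18  1.72  6.26]
t 39.9 [470.62 135.07  93.18] [3.1407e+00 7.0000e-04 2.3446e+00] F [-0.4  1.7  6.5] T [0.218 0.083 0.186] w 13.8 67.9
```

```bash
python3 -m pendant '{"commands":[[0,0,0.3,0,0,0.001,1],[0,0,0.6,0,0,0.003,1],[0,0,0.8,0,0,0.004,1],[0,0,0.8,0,0,0.004,1],[0,0,0.8,0,0,0.004,1],[0,0,0.8,0,0,0.004,1],[0,0,0.8,0,0,0.004,1],[0,0,0.8,0,0,0.004,1],[0,0,0.8,0,0,0.004,1],[0,0,0.8,0,0,0.004,1]]}' >/dev/null; python3 rd.py
```

```text
Tz 0.281 mean [0.26 0.02 0.28 0.21 1.25 6.88]
t 41.05 [470.65 135.02  93.11] [3.1407e+00 8.0000e-04 2.2337e+00] F [-0.8  0.8  7.1] T [0.212 0.015 0.295] w 13.9 67.9
```

```bash
python3 -m pendant '{"commands":[[0,0,0.2,0,0,0.001,1],[0,0,0.4,0,0,0.002,1],[0,0,0.6,0,0,0.003,1],[0,0,0.6,0,0,0.003,1],[0,0,0.6,0,0,0.003,1],[0,0,0.6,0,0,0.003,1],[0,0,0.6,0,0,0.003,1],[0,0,0.6,0,0,0.003,1],[0,0,0.6,0,0,0.003,1],[0,0,0.6,0,0,0.003,1]]}' >/dev/null; python3 rd.py; python3 -c "
from h import *
plan(536.8,-46.9,93.5,.2335);plan(536.8,-46.9,93.5,.2335+np.pi)"
```

```text
Tz 0.412 mean [ 0.28  0.07  0.41 -0.34  1.48  7.69]
t 42.2 [470.63 135.01  93.06] [3.1407e+00 9.0000e-04 2.1507e+00] F [0.2 1.1 7.5] T [0.298 0.11  0.409] w 14.0 67.9
row [0.011, -0.002, 13.731, -3.769, -0.887, -0.006] t 42.2
row [0.001, 0.01, -8.769, -3.769, -0.887, -0.006] t 42.2
```

```bash
python3 -m pendant '{"commands":[[0,0,0,0,0,0,0.55],[0,0,0,0,0,0,0.55],[0,0,0,0,0,-0.5,0.55],[0,0,-1.05,-0.5,-0.1,-0.86,0.55],[0,0,-2.1,-1.2,-0.3,-0.86,0.55],[0,0,-3.15,-2,-0.5,-0.86,0.55],[0,0,-4.2,-2.8,-0.7,-0.86,0.55],[0,0,-5.25,-3.4,-0.85,-0.86,0.55],[0,0,-6.3,-3.77,-0.89,-0.86,0.55],[0,0,-7.35,-3.77,-0.89,-0.86,0.55]]}' >/dev/null; python3 -c "
from h import *
st();plan(536.8,-46.9,94,.2335+np.pi)"
```

```text
t 43.2 [536.75 -50.47 134.74] [-3.1405e+00  2.0000e-04 -3.1060e+00] F [-0.2  0.4 -0.4] T [0.016 0.001 0.038] w 39.0 0.0
row [-0.008, 0.001, -1.418, -0.003, 0.072, 0.815] t 43.2
```

```bash
python3 -m pendant '{"commands":[[0,0,-1.03,0,0,0,0.55],[0,0,-1.42,0,0,0.1,0.55],[0,0,-1.42,0,0,0.35,0.55],[0,0,-1.42,0,0,0.6,0.55],[0,0,-1.42,0,0,0.8,0.55],[0,0,-1.42,0,0,0.82,0.75],[0,0,-1.42,0,0,0.82,1],[0,0,-1.42,0,0,0.82,1],[0,0,-1.42,0,0,0.82,1],[0,0,-1.42,0,0,0.82,1]]}' >/dev/null; python3 rd.py;  python3 -m pendant '{"commands":[[0,0,0.3,0,0,0.001,1],[0,0,0.6,0,0,0.003,1],[0,0,0.9,0,0,0.004,1],[0,0,1.2,0,0,0.005,1],[0,0,1.5,0,0,0.006,1],[0,0,1.5,0,0,0.006,1],[0,0,1.5,0,0,0.006,1],[0,0,1.5,0,0,0.006,1],[0,0,1.5,0,0,0.006,1],[0,0,1.5,0,0,0.006,1]]}' >/dev/null; python3 rd.py
```

```text
Tz -0.018 mean [ 0.31 -0.06 -0.02  0.55  1.6   0.6 ]
t 44.35 [536.04 -47.1   94.83] [ 3.1416e+00  1.0000e-03 -2.9112e+00] F [0.3 1.6 1.7] T [ 0.431 -0.075 -0.012] w 14.1 60.0
Tz 0.189 mean [ 0.5  -0.02  0.19 -0.21  3.24  5.89]
t 45.5 [536.04 -47.21  94.57] [ 3.1415e+00  9.0000e-04 -3.1199e+00] F [1.1 3.  5.3] T [ 0.517 -0.015  0.196] w 14.0 60.1
```

```bash
python3 -m pendant '{"commands":[[0,0,0.3,0,0,0.001,1],[0,0,0.6,0,0,0.003,1],[0,0,0.9,0,0,0.004,1],[0,0,1,0,0,0.004,1],[0,0,1,0,0,0.004,1],[0,0,1,0,0,0.004,1],[0,0,1,0,0,0.004,1],[0,0,1,0,0,0.004,1],[0,0,1,0,0,0.004,1],[0,0,1,0,0,0.004,1]]}' >/dev/null; python3 rd.py
```

```text
Tz 0.328 mean [ 0.47  0.04  0.33 -0.12  2.51  5.75]
t 46.65 [536.03 -47.3   94.42] [-3.1414e+00  8.0000e-04  3.0244e+00] F [-0.3  1.9  5.7] T [0.518 0.003 0.333] w 13.7 60.1
```

```bash
python3 -m pendant '{"commands":[[0,0,0.2,0,0,0.001,1],[0,0,0.4,0,0,0.002,1],[0,0,0.7,0,0,0.003,1],[0,0,0.7,0,0,0.003,1],[0,0,0.7,0,0,0.003,1],[0,0,0.7,0,0,0.003,1],[0,0,0.7,0,0,0.003,1],[0,0,0.7,0,0,0.003,1],[0,0,0.7,0,0,0.003,1],[0,0,0.7,0,0,0.003,1]]}' >/dev/null; python3 rd.py;  python3 -c "
from h import *
plan(565.3,117.5,94.7,1.6815)"
```

```text
Tz 0.358 mean [ 0.43  0.03  0.36 -0.32  2.78  6.06]
t 47.8 [536.09 -47.38  94.31] [-3.1414e+00  1.0000e-03  2.9268e+00] F [0.3 3.5 6.4] T [0.465 0.029 0.41 ] w 14.4 60.1
row [0.003, 0.007, 8.919, 0.132, 3.346, -0.009] t 47.8
```

```bash
python3 -m pendant '{"commands":[[0,0,0.2,0,0,0.001,1],[0,0,0.4,0,0,0.002,1],[0,0,0.7,0,0,0.003,1],[0,0,0.7,0,0,0.003,1],[0,0,0.7,0,0,0.003,1],[0,0,0.7,0,0,0.003,1],[0,0,0.7,0,0,0.003,1],[0,0,0.7,0,0,0.003,1],[0,0,0.7,0,0,0.003,1],[0,0,0.7,0,0,0.003,1]]}' >/dev/null; sed -i 's/range(4)/range(3)/;s/q<3/q<2/' rd.py; python3 rd.py;  python3 -c "
from h import *
plan(565.3,117.5,94.7,1.6815)"
```

```text
Tz 0.402 mean [ 0.42  0.06  0.4  -0.72  2.35  6.15]
t 48.9 [536.05 -47.47  94.2 ] [-3.1413e+00  1.0000e-03  2.8294e+00] F [-1.1  2.3  6.1] T [0.435 0.05  0.449] w 13.7 60.1
row [0.002, 0.007, 8.221, 0.457, 3.32, -0.011] t 48.9
```

```bash
python3 -m pendant '{"commands":[[0,0,0.2,0,0,0.001,1],[0,0,0.4,0,0,0.002,1],[0,0,0.6,0,0,0.003,1],[0,0,0.6,0,0,0.003,1],[0,0,0.6,0,0,0.003,1],[0,0,0.6,0,0,0.003,1],[0,0,0.6,0,0,0.003,1],[0,0,0.6,0,0,0.003,1],[0,0,0.6,0,0,0.003,1],[0,0,0.6,0,0,0.003,1]]}' >/dev/null; python3 rd.py;  python3 -c "
from h import *
plan(565.3,117.5,94.7,1.6815)"
```

```text
Tz 0.544 mean [ 0.4   0.12  0.54 -0.13  2.91  6.44]
t 50.0 [536.07 -47.52  94.18] [-3.1411e+00  1.1000e-03  2.7465e+00] F [-0.7  3.1  7. ] T [0.374 0.104 0.552] w 13.8 60.1
row [0.001, 0.009, 7.627, 0.731, 3.271, -0.013] t 50.0
```

s3 is now solid at 0.54 N m. Back to s2.

```bash
python3 -m pendant '{"commands":[[0,0,0,0,0,0,0.55],[0,0,0,0,0,0,0.55],[0,0,0,0,0,-0.5,0.55],[0,0,1,0.1,0.5,-0.86,0.55],[0,0,2.05,0.3,1.3,-0.86,0.55],[0,0,3.1,0.5,2.1,-0.86,0.55],[0,0,4.15,0.7,2.8,-0.86,0.55],[0,0,5.2,0.73,3.27,-0.86,0.55],[0,0,6.25,0.73,3.27,-0.86,0.55],[0,0,7.3,0.73,3.27,-0.86,0.55]]}' >/dev/null; python3 -c "
from h import *
st();plan(565.3,117.5,94.7,1.6815)"
```

```text
t 51.0 [565.06 118.2  135.67] [-3.1404e+00  5.0000e-04  1.7205e+00] F [-0.5 -0.3  0.8] T [-0.086 -0.008  0.009] w 39.4 0.0
row [-0.008, 0.004, 0.279, -0.014, 0.004, 0.819] t 51.0
```

```bash
python3 -m pendant '{"commands":[[0,0,0.33,0,0,0.25,0.55],[0,0,0.33,0,0,0.5,0.55],[0,0,0.33,0,0,0.75,0.55],[0,0,0.33,0,0,0.83,0.75],[0,0,0.33,0,0,0.83,1],[0,0,0.33,0,0,0.83,1],[0,0,0.33,0,0,0.83,1],[0,0,0.33,0,0,0.83,1],[0,0,0.53,0,0,0.831,1],[0,0,0.73,0,0,0.832,1]]}' >/dev/null; python3 -c "
from h import *
st()";  python3 -m pendant '{"commands":[[0,0,0.2,0,0,0.001,1],[0,0,0.4,0,0,0.002,1],[0,0,0.6,0,0,0.003,1],[0,0,0.6,0,0,0.003,1],[0,0,0.6,0,0,0.003,1],[0,0,0.6,0,0,0.003,1],[0,0,0.6,0,0,0.003,1],[0,0,0.6,0,0,0.003,1],[0,0,0.6,0,0,0.003,1],[0,0,0.6,0,0,0.003,1]]}' >/dev/null; python3 rd.py
```

```text
t 52.0 [565.16 117.41  95.22] [-3.1414e+00  3.0000e-04  1.6206e+00] F [-1.8 -0.4  2.8] T [-0.284  0.324 -0.071] w 13.9 60.0
Tz 0.023 mean [-0.34  0.59  0.02 -3.51 -1.26  5.63]
t 53.1 [565.11 117.41  95.05] [-3.1412e+00  2.0000e-04  1.5382e+00] F [-3.1 -1.3  5.5] T [-0.372  0.608  0.043] w 13.6 60.0
```

```bash
python3 -m pendant '{"commands":[[0,0,0.3,0,0,0.001,1],[0,0,0.6,0,0,0.003,1],[0,0,0.9,0,0,0.004,1],[0,0,1.2,0,0,0.005,1],[0,0,1.2,0,0,0.005,1],[0,0,1.2,0,0,0.005,1],[0,0,1.2,0,0,0.005,1],[0,0,1.2,0,0,0.005,1],[0,0,1.2,0,0,0.005,1],[0,0,1.2,0,0,0.005,1]]}' >/dev/null; python3 rd.py
```

```text
Tz 0.157 mean [-0.29  0.67  0.16 -3.51 -1.67  6.24]
t 54.2 [564.98 117.4   94.9 ] [-3.1411e+00  6.0000e-04  1.3716e+00] F [-3.8 -1.5  5.9] T [-0.306  0.684  0.144] w 13.9 60.0
```

```bash
python3 -m pendant '{"commands":[[0,0,0.3,0,0,0.001,1],[0,0,0.6,0,0,0.003,1],[0,0,0.9,0,0,0.004,1],[0,0,1.1,0,0,0.005,1],[0,0,1.1,0,0,0.005,1],[0,0,1.1,0,0,0.005,1],[0,0,1.1,0,0,0.005,1],[0,0,1.1,0,0,0.005,1],[0,0,1.1,0,0,0.005,1],[0,0,1.1,0,0,0.005,1]]}' >/dev/null; python3 rd.py; python3 -c "
from h import *
plan(441.2,-30.6,94,1.9152)"
```

```text
Tz 0.448 mean [-0.3   0.75  0.45 -3.97 -1.57  7.5 ]
t 55.3 [564.88 117.39  94.85] [-3.1412e+00  1.0000e-03  1.2194e+00] F [-4.1 -1.3  7.3] T [-0.264  0.77   0.423] w 13.9 60.1
row [-0.005, 0.006, -4.983, -3.63, -1.304, 0.021] t 55.3
```

```bash
python3 -m pendant '{"commands":[[0,0,0.2,0,0,0.001,1],[0,0,0.35,0,0,0.002,1],[0,0,0.35,0,0,0.002,0.55],[0,0,0.35,0,0,0.002,0.55],[0,0,0.35,0,0,-0.5,0.55],[0,0,-0.7,-0.5,-0.2,-0.86,0.55],[0,0,-1.7,-1.3,-0.45,-0.86,0.55],[0,0,-2.7,-2.1,-0.75,-0.86,0.55],[0,0,-3.7,-2.9,-1.05,-0.86,0.55],[0,0,-4.7,-3.63,-1.3,-0.86,0.55]]}' >/dev/null; python3 -c "
from h import *
st();plan(441.2,-30.6,94,1.9152)"; python3 -m pendant '{"commands":[[0,0,-0.28,0,0,0,0.55],[0,0,-0.28,0,0,0.2,0.55],[0,0,-0.28,0,0,0.45,0.55],[0,0,-0.28,0,0,0.7,0.55],[0,0,-0.28,0,0,0.85,0.55],[0,0,-0.28,0,0,0.88,0.75],[0,0,-0.28,0,0,0.88,1],[0,0,-0.28,0,0,0.88,1],[0,0,-0.28,0,0,0.88,1],[0,0,-0.28,0,0,0.88,1]]}'; python3 -c "
from h import *
st()"
```

```text
t 56.3 [441.16 -31.31 137.14] [3.1402e+00 7.0000e-04 1.8793e+00] F [-0.5 -0.4 -0.1] T [-0.095  0.022  0.002] w 39.1 0.0
row [0.01, 0.005, -0.257, 0.014, 0.004, 0.863] t 56.3
time_s: 57.3
tcp_pos: [441.1, -30.5, 93.5]
tool_rot: [-3.141, 0.0, 1.914]
contact_force: [-2.8, -2.0, 1.6]
width: 13.8
finger_force: 63.5
t 57.3 [441.11 -30.52  93.52] [-3.1406e+00  4.0000e-04  1.9137e+00] F [-2.8 -2.   1.6] T [-0.479  0.431  0.038] w 13.8 63.5
```

```bash
python3 -m pendant '{"commands":[[0,0,0.2,0,0,0.001,1],[0,0,0.4,0,0,0.002,1],[0,0,0.6,0,0,0.003,1],[0,0,0.8,0,0,0.003,1],[0,0,0.8,0,0,0.003,1],[0,0,0.8,0,0,0.003,1],[0,0,0.8,0,0,0.003,1],[0,0,0.8,0,0,0.003,1],[0,0,0.8,0,0,0.003,1],[0,0,0.8,0,0,0.003,1]]}' >/dev/null; python3 rd.py; python3 -c "
from h import *
plan(470.6,135.0,93.5,2.1507)"
```

```text
Tz 0.363 mean [-0.54  0.7   0.36 -3.73 -1.77  6.28]
t 58.4 [441.09 -30.52  93.46] [-3.1406e+00  5.0000e-04  1.8017e+00] F [-4.5 -1.3  6.5] T [-0.522  0.664  0.372] w 14.1 63.6
row [-0.008, 0.002, -2.499, 3.087, 1.332, -0.004] t 58.4
```

```bash
python3 -m pendant '{"commands":[[0,0,0.2,0,0,0.001,1],[0,0,0.4,0,0,0.002,1],[0,0,0.55,0,0,0.002,1],[0,0,0.55,0,0,0.002,1],[0,0,0.55,0,0,0.002,1],[0,0,0.55,0,0,0.002,1],[0,0,0.55,0,0,0.002,1],[0,0,0.55,0,0,0.002,1],[0,0,0.55,0,0,0.002,1],[0,0,0.55,0,0,0.002,1]]}' >/dev/null; python3 rd.py; python3 -c "
from h import *
plan(470.6,135.0,93.5,2.1507)"
```

```text
Tz 0.482 mean [-0.47  0.77  0.48 -4.16 -2.72  6.84]
t 59.5 [441.04 -30.56  93.44] [-3.1405e+00  8.0000e-04  1.7257e+00] F [-4.2 -3.   6.9] T [-0.473  0.808  0.481] w 13.8 63.7
row [-0.009, 0.004, -3.044, 3.18, 1.095, -0.005] t 59.5
```

```bash
python3 -m pendant '{"commands":[[0,0,0.2,0,0,0.001,1],[0,0,0.2,0,0,0.001,1],[0,0,0.2,0,0,0.001,0.55],[0,0,0.2,0,0,0.001,0.55],[0,0,0.2,0,0,-0.5,0.55],[0,0,-0.5,0.5,0.2,-0.86,0.55],[0,0,-1.3,1.2,0.4,-0.86,0.55],[0,0,-2,1.9,0.65,-0.86,0.55],[0,0,-2.7,2.6,0.9,-0.86,0.55],[0,0,-3.04,3.18,1.095,-0.86,0.55]]}' >/dev/null; python3 -c "
from h import *
st();plan(470.6,135.0,93.5,2.1507)"; python3 -m pendant '{"commands":[[0,0,0,0,0,0,0.55],[0,0,0,0,0,0.2,0.55],[0,0,0,0,0,0.45,0.55],[0,0,0,0,0,0.7,0.55],[0,0,0,0,0,0.83,0.55],[0,0,0,0,0,0.86,0.75],[0,0,0,0,0,0.86,1],[0,0,0,0,0,0.86,1],[0,0,0,0,0,0.86,1],[0,0,0,0,0,0.86,1]]}' >/dev/null; python3 -c "
from h import *
st()";python3 -m pendant '{"commands":[[0,0,0.2,0,0,0.001,1],[0,0,0.4,0,0,0.002,1],[0,0,0.5,0,0,0.002,1],[0,0,0.5,0,0,0.002,1],[0,0,0.5,0,0,0.002,1],[0,0,0.5,0,0,0.002,1],[0,0,0.5,0,0,0.002,1],[0,0,0.5,0,0,0.002,1],[0,0,0.5,0,0,0.002,1],[0,0,0.5,0,0,0.002,1]]}' >/dev/null; python3 rd.py; python3 -c "
from h import *
plan(536,-47.4,94,2.7465)"
```

```text
t 60.5 [472.47 137.65 136.07] [ 3.1391e+00 -1.0000e-04  2.1507e+00] F [ 1.6 -0.  -0.1] T [-0.081  0.034 -0.014] w 39.4 0.0
row [0.018, -0.001, -0.0, -0.024, -0.062, 0.851] t 60.5
t 61.5 [470.94 134.57  93.34] [-3.1403e+00  7.0000e-04  2.1497e+00] F [-2.  -3.7  1.9] T [-0.721  0.391  0.03 ] w 14.0 66.3
Tz 0.379 mean [-0.88  0.5   0.38 -2.57 -5.02  5.22]
t 62.6 [470.89 134.56  93.31] [-3.1401e+00  1.1000e-03  2.0805e+00] F [-2.7 -5.   4.8] T [-0.894  0.502  0.423] w 13.9 66.3
row [-0.013, 0.004, -4.77, -3.812, -0.639, -0.009] t 62.6
```

```bash
python3 -m pendant '{"commands":[[0,0,0.2,0,0,0.001,1],[0,0,0.4,0,0,0.002,1],[0,0,0.4,0,0,0.002,0.55],[0,0,0.4,0,0,0.002,0.55],[0,0,0.4,0,0,-0.5,0.55],[0,0,-0.6,-0.6,-0.1,-0.86,0.55],[0,0,-1.6,-1.5,-0.25,-0.86,0.55],[0,0,-2.6,-2.4,-0.4,-0.86,0.55],[0,0,-3.6,-3.2,-0.55,-0.86,0.55],[0,0,-4.6,-3.81,-0.64,-0.86,0.55]]}' >/dev/null; python3 -m pendant '{"commands":[[0,0,-0.17,0,0,0,0.55],[0,0,-0.17,0,0,0.2,0.55],[0,0,-0.17,0,0,0.45,0.55],[0,0,-0.17,0,0,0.7,0.55],[0,0,-0.17,0,0,0.83,0.55],[0,0,-0.17,0,0,0.85,0.75],[0,0,-0.17,0,0,0.85,1],[0,0,-0.17,0,0,0.85,1],[0,0,-0.17,0,0,0.85,1],[0,0,-0.17,0,0,0.85,1]]}' >/dev/null; python3 -c "
from h import *
st()";python3 -m pendant '{"commands":[[0,0,0.1,0,0,0,1],[0,0,0.2,0,0,0.001,1],[0,0,0.35,0,0,0.001,1],[0,0,0.35,0,0,0.001,1],[0,0,0.35,0,0,0.001,1],[0,0,0.35,0,0,0.001,1],[0,0,0.35,0,0,0.001,1],[0,0,0.35,0,0,0.001,1],[0,0,0.35,0,0,0.001,1],[0,0,0.35,0,0,0.001,1]]}' >/dev/null; python3 rd.py
```

```text
t 64.6 [536.31 -47.57  93.83] [-3.1404e+00  1.0000e-03  2.7456e+00] F [-1.2 -3.2  0.9] T [-0.499  0.212 -0.013] w 13.8 60.6
Tz 0.422 mean [-0.86  0.42  0.42 -2.44 -4.91  4.84]
t 65.7 [536.31 -47.54  93.79] [-3.1402e+00  1.0000e-03  2.6972e+00] F [-2.6 -4.6  4.7] T [-0.827  0.428  0.398] w 13.9 61.4
```

```bash
python3 -m pendant '{"commands":[[0,0,0.15,0,0,0.001,1],[0,0,0.25,0,0,0.001,1],[0,0,0.25,0,0,0.001,1],[0,0,0.25,0,0,0.001,0.4],[0,0,0.25,0,0,0.001,0.4],[0,0,0.25,0,0,0.001,0.4],[0,0,0.25,0,0,-0.5,0.4],[0,0,0.25,0,0,-1,0.4],[0,0,0.25,0,0,-1.5,0.4],[0,0,0.25,0,0,-1.5,0.4]]}'; python3 -c "
from h import *
st(); arm.read_camera('wrist'); print(arm.job_done()); st()"
```

```text
time_s: 66.7
tcp_pos: [538.8, -46.7, 171.3]
tool_rot: [3.139, 0.007, 2.661]
contact_force: [0.1, 0.1, -0.3]
width: 51.2
finger_force: 0.0
t 66.7 [538.8  -46.74 171.29] [3.1392 0.0067 2.6609] F [ 0.1  0.1 -0.3] T [-0.025 -0.016  0.037] w 51.2 0.0
the job is handed in; nothing more can be done
None
the job is handed in; nothing more can be done
```

I drew all four wing screws down crosswise in rounds and left each at an estimated 0.52–0.6 N m (last readings 0.38–0.48, then a small final turn I didn't read back); the job was handed in at 66.8 s with the gripper clear, but no verdict came back and I did not measure the cover's lean.

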